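# Clamp a valve block in the quick-release vise

## Robot

A 7-joint arm with a two-finger parallel gripper is mounted at the origin on the work surface. World frame = base frame: x ahead of the robot, y to its left, z up, the work surface at z = 0. Lengths are in m, angles in rad, forces in N, time in s.
With the tool pointing down it reaches from about 0.425 to 1.025 m from the base axis. Payload 9.4 kg.
Tool frame: the origin (TCP) lies at the very end of the fingers, on their centre line; the grasp point (between the pads) lies 19 mm behind it (grasp_offset is the distance from the TCP to the grasp point, in m); x points along the fingers, y is the direction in which the jaws open and shut, and the axes are right-handed (so a half turn about x gives the same grasp; the last joint's range is limited). The gripper opens to 85 mm and grips with 20 to 120 N. Pads are 22 mm wide; open, the fingers measure 114 mm over their backs; the gripper's body (76 mm by 85 mm) begins 54 mm behind the grasp point. The pads swing forward as they close: fully open they stand 13 mm farther back than shut.
Start: joints at [1.114, 0.599, -0.003, 1.599, 0.002, 0.943, -0.08], TCP at [0.269, -0.673, 0.207] pointing down, gripper open.
Joint ranges: [-2.57, 2.57], [-0.35, 1.97], [-1.29, 1.29], [0.11, 2.56], [-1.05, 4.19], [0.11, 1.86], [-2.63, 2.63]. Speed limits (rad/s): [2.22, 2.22, 3.01, 3.01, 3.14, 3.14, 3.14].

## Interface

Orientations are given as a unit quaternion [w, x, y, z].
In Python, from bench import get_obs, capture, camera_info, finish_job, grasp_offset gives the robot as it stands.
- The arm moves only by the tool send_rows, never from a script. Its arguments are lists of equal length, an entry for each row: "rot": the turn, a rotation vector about the tool's x, y, z in units of 5 degrees (1.0 is 5 degrees), a list of three; "translation": the shift along the tool's x, y, z in units of 25 mm (1.0 is 25 mm), a list of three; "gripper": the opening, from -1 (shut) to 1 (fully open). A call has 1 to 8 rows; each row is the pose to reach, as a shift and turn from the pose commanded when the call began, along the tool's axes at that moment; what a row does not reach only later rows make up. A row lasts 1/12 s, in which the tool goes at most 41.7 mm and 7.16 degrees, less where a joint would pass 70% of its speed; a pose out of reach is approached as far as the arm can. A call with a gripper value outside its range is refused whole. The fingers move at their own pace and stop on an object; "force" is the grip in N (left out, the last holds). Time passes only in rows, so rows that repeat a pose let the fingers close. It gives the time, the measured TCP pose, the force and the opening at its end, in the units of the state.
- get_obs(): the state, without advancing time (a new reading comes with each control period).
- capture(name): name is "scene" or "top"; returns the picture (384x512x3 uint8, red, green, blue); there is no depth.
- camera_info(name): a dict with "fx", "fy", "cx", "cy" (pixels), "R" (3x3) and "t" (3): a world point X has camera coordinates R X + t. Camera axes: x right, y down, z forward; pixel columns grow to the right and rows downward; lengths in m; the calibration is good to about 2 mm. A picture is of the moment at which its call begins. camera_info takes no time and is no camera call.
- finish_job(): hands the job in, once; it reports no verdict.
The state is a dict: "t": time; "joints": joint angles; "qd": joint speeds; "joint_efforts": joint torques, N m; "tcp_pos": TCP position; "orientation": TCP orientation; "wrist_force": force on the tool from outside, world axes, zero at the start; "wrist_torque": the same for the moment, N m; "grip_width": opening from 0.0 (shut) to 1.0 (fully open).
Only numpy, scipy, OpenCV 4.12 (cv2) and the standard library are available. Lean on these libraries where they do the work, as an engineer would, in place of code of your own. Each camera call takes 0.05 s, during which the arm holds its last target.

## Task

Lift the aluminium valve block out of the parts bin and stand it on the vise's two guide rods, ports up, between the jaws, its long side along them and about central. Press the red quick-release lever and, holding it down, slide the front jaw up to the block until the block is against the fixed jaw; let the lever spring back, then turn the handle bar clockwise until the block is firmly clamped, and let go. Leave the bottle, the vial rack and the other parts in the bin undisturbed.

Things in the scene. Friction and masses are not known exactly. Their poses are not given: they have to be found in the camera images.
- vise: Dark blue quick-release bench vise, bolted down. Origin: at bench height, below the middle of the fixed jaw's face (plane y = 0). z up; +y is the way the front jaw opens, towards the handle, square to the jaw faces; x runs along the jaws, -x the lever's side. Jaw faces 100 mm wide (x), tops 126 mm over the bench. Foot plate 150 mm wide, 12 mm high, y -110 to +20 mm
- work_seat (a point): Point of the vise midway between its two guide rods, level with their tops (90 mm over the bench), 22 mm in front of the fixed jaw's face; axes as the vise's. The rods are 13 mm thick steel bars along y at x = +-22 mm; the work stands on them (the screw between lies lower). They belong to the front jaw and slide with it
- front_jaw: The moving front jaw, 28 mm thick in y. Origin: at bench height, below the middle of its gripping face; axes as the vise's. The y of its origin in the vise's frame is the jaw opening (85 to 112 mm at the start, 0 is shut). It slides, with about 5 N of friction, only while the lever is down; otherwise the half-nut holds it to the screw
- lever (a joint): Red quick-release lever on the outer side of the front jaw, rad: 0 up, 0.3 fully down. Up to about 0.12 the half-nut still holds; press to 0.18 or more (9 mm at the pad) to slide the jaw. It springs back: about 3 N at the pad at first, 9 N fully down. When it is let go, the half-nut may rest on a thread crest, and drops home as the screw turns
- lever_pad (a point): Middle of the top of the lever's thumb pad, clear area 38 (vise x) by 32 mm (vise y). Lever up: 93 mm over the bench, at vise x -88 mm, 34 mm to the +y side of the front jaw's gripping face. Goes down about 14 mm over the lever's travel. On the pad's -y side, 16 mm from this point, stands an edge 10 mm high, against which a finger on the pad can push the jaw. Moves with the jaw
- screw (a joint): Turning angle of the vise screw, rad; grows as it is tightened: clockwise when looking from the handle end towards the jaws (the lever-side end of the bar goes down). One turn moves the engaged jaw 10 mm; up to about half a turn is idle before it bites, then the resistance climbs. It turns stiffly (about 0.3 N m, or 5 N at the ball) and stays where it is left
- bar_hub (a point): Point on the screw's axis (78 mm over the bench, along the vise's y), in the plane in which the handle bar swings, 106 mm to the +y side of the front jaw's gripping face. The hub is 29 mm thick. The bar is a straight steel rod 9 mm thick through it, square to the vise's y. Moves with the jaw
- bar_end_a (a point): Centre of the black ball (18 mm) on one end of the handle bar, 64 mm from the hub
- bar_end_b (a point): Centre of the black ball (18 mm) on the other end of the handle bar, 64 mm from the hub
- block_center (a point): Centre of the loose aluminium valve block, 60 (its x) by 36 (its y) by 50 mm high (its z, up), 0.2 to 0.35 kg, with three brass ports 4 mm high on top. In the vise its 60 mm length lies along the vise's x (either way round), so that the jaws hold it across its 36 mm. In the bin it stands on the floor, ports up
- bin: Grey parts bin, open on top, fixed, 270 mm (its x) by 200 mm (its y), 50 mm high, walls and floor 5 mm thick. Origin: middle of its underside, on the bench. Three parts stand in a row along its x; which part stands where varies
- coil_center (a point): Middle of the black solenoid coil in the bin, 38 by 40 by 44 mm high with a steel stub 8 mm high on top; bystander
- filter_center (a point): Middle of the round brass filter in the bin, 40 mm across and 52 mm high; bystander
- bottle_center (a point): Amber glass bottle standing on the bench at the lever side of the vise, 66 mm across, 165 mm high; this point is 80 mm over its underside; bystander
- rack_center (a point): Blue vial rack on the bench at the far side of the vise, 105 mm (its x) by 200 mm (its y) by 34 mm high, with white-capped vials standing out up to 49 mm high; this point is 17 mm over its underside; bystander

How it is judged:
On the way, in this order (a step that is already met when the one before it is completed fails the run):
1. the valve block stands on the guide rods between the jaws, ports up, and is let go (z of block_center in the frame of vise between 0.111 and 0.12 m and y of block_center in the frame of vise above 0.012 m and y of block_center in the frame of front_jaw below -0.012 m and x of block_center in the frame of vise between -0.02 and 0.02 m and angle between block_center's own z axis and vertical below 0.15 rad and contact force between the fingers and valve_block below 0.1 N), for 0.1 s.
2. with the lever held down, the front jaw is slid up to the block and the block to the fixed jaw (opening within 6 mm of the block's 36 mm) (value of joint lever above 0.13 rad and y of front_jaw in the frame of vise below 0.042 m).
3. the lever is back up and the screw turned until the jaw presses on the block with more than 40 N (value of joint lever below 0.06 rad and contact force between front_jaw and valve_block above 40 N), for 0.2 s.
At the end, for the whole second after the job is handed in: The valve block stands ports up on the guide rods (height within 6 mm, lean under 0.1 rad), within 20 mm of the jaws' middle, held across its 36 mm (opening 33 to 39 mm) by the front jaw with over 40 N; lever up (under 0.06 rad); all at rest (all of step 3 and y of front_jaw in the frame of vise between 0.033 and 0.039 m and z of block_center in the frame of vise between 0.11 and 0.121 m and x of block_center in the frame of vise between -0.02 and 0.02 m and angle between block_center's own z axis and vertical below 0.1 rad and linear speed of valve_block below 0.01 m/s); the robot touches nothing.
It fails at once if the bottle is moved by more than 20 mm or tipped (distance of bottle_center from where it was at the start of the episode above 0.02 m or angle between bottle_center's own z axis and vertical above 0.3 rad).
It fails at once if the vial rack is moved by more than 20 mm (distance of rack_center from where it was at the start of the episode above 0.02 m).
It fails at once if another part in the bin is moved by more than 30 mm (distance of any of coil_center, filter_center from where it was at the start of the episode above 0.03 m).
It also fails if it takes over 64 s, if anything falls off the work surface, if the arm or the gripper's body presses on something with over 40 N, if the wrist force passes 120 N, or if a joint passes its speed limit or range.

## Working session

There is one attempt and no reset: what is moved stays moved. The work goes in short steps, Python scripts to look and compute and a tool call to move; the robot and the scene stay as the last step left them, time stands still between calls to the robot, and variables do not carry over. Pictures are saved under pics/ and viewed, and the job is handed in when it is done.

Besides the shell and the picture viewer there is one more tool, called after ">>>" as a command line: name --argument value ..., lists and objects as JSON in quotes. send_rows: Moves the arm, as the interface text tells. Its arguments: {"type":"object","properties":{"rot":{"type":"array","items":{"type":"array","items":{"type":"number"}}},"translation":{"type":"array","items":{"type":"array","items":{"type":"number"}}},"gripper":{"type":"array","items":{"type":"number"}},"force":{"type":"number"}},"required":["rot","translation","gripper"]}

```bash
mkdir -p pics; ls; python3 - <<'E'
from bench import *
import cv2
print(get_obs()); print(grasp_offset)
for n in("scene","top"):
    cv2.imwrite(f"pics/{n}0.png",cv2.cvtColor(capture(n),cv2.COLOR_RGB2BGR)); print(n,camera_info(n))
E
```

```text
pics
{'t': 0.0, 'joints': array([ 1.11426934,  0.60010762, -0.00255773,  1.60009376,  0.00180341,
        0.94290662, -0.07978954]), 'qd': array([ 0.00060109,  0.00036001,  0.00089151, -0.00048821, -0.00014542,
        0.00010914, -0.00085487]), 'joint_efforts': array([ 4.13989128e-04, -7.76448727e+01,  1.56439528e+00, -2.58010411e+01,
        1.22951702e-02,  9.02229367e-03,  4.63804398e-06]), 'tcp_pos': array([ 0.2686097 , -0.67287735,  0.20574232]), 'orientation': array([-0.13299774, -0.69424055, -0.13402642,  0.6945348 ]), 'wrist_force': array([-0.69596181,  0.65140806, -0.07190999]), 'wrist_torque': array([ 0.01565899,  0.04836862, -0.01898711]), 'grip_width': 0.9962924453516719}
0.0187
scene {'fx': 384.5584116208029, 'fy': 384.5584116208029, 'cx': 252.97971241848506, 'cy': 182.84459768461403, 'R': array([[ 0.66995757,  0.74234825,  0.00871356],
       [ 0.38285557, -0.33541758, -0.86076516],
       [-0.63606483,  0.58001217, -0.50892771]]), 't': array([-0.34214317, -0.14260829,  1.35818555])}
top {'fx': 440.3344689701168, 'fy': 440.3344689701168, 'cx': 256.30451814499116, 'cy': 195.09591714005967, 'R': array([[ 0.02364437, -0.99958433, -0.01649551],
       [-0.9948317 , -0.02189576, -0.09914871],
       [ 0.09874631,  0.01875457, -0.99493589]]), 't': array([-0.04512579,  0.5871982 ,  1.15370886])}
```

View pics/scene0.png

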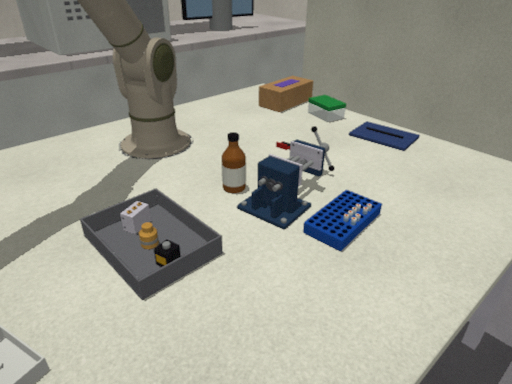

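View pics/top0.png

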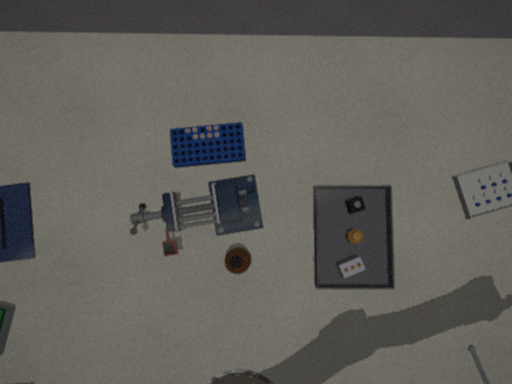

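The scene view shows the bin lower left with the white/silver valve block at about (135,217), and the vise at about (290,180). In the top view the block is at about (351,267), the vise spans (135–262, 177–235) with the red pad at (170,247), the bottle is at (238,261) and the rack at (208,145).

```bash
cat > h.py <<'E'
import numpy as np,cv2
from bench import *
def ray(n,u,v):
    c=camera_info(n);R=np.array(c["R"]);t=np.array(c["t"])
    d=R.T@np.array([(u-c["cx"])/c["fx"],(v-c["cy"])/c["fy"],1.]);return -R.T@t,d
def onz(n,u,v,z):
    o,d=ray(n,u,v);return o+d*(z-o[2])/d[2]
def proj(n,X):
    c=camera_info(n);p=np.array(c["R"])@np.array(X)+np.array(c["t"]);return np.array([c["fx"]*p[0]/p[2]+c["cx"],c["fy"]*p[1]/p[2]+c["cy"]])
def tri(a,b):
    o1,d1=ray("top",*a);o2,d2=ray("scene",*b)
    d1/=np.linalg.norm(d1);d2/=np.linalg.norm(d2)
    s=np.linalg.lstsq(np.c_[d1,-d2],o2-o1,rcond=None)[0]
    p,q=o1+s[0]*d1,o2+s[1]*d2
    return (p+q)/2,np.linalg.norm(p-q)
def crop(img,x0,y0,w,h,k,name):
    c=cv2.resize(img[y0:y0+h,x0:x0+w],None,fx=k,fy=k,interpolation=cv2.INTER_CUBIC)
    for i in range(0,w,10): cv2.putText(c,str(x0+i),(i*k,8),0,.3,(0,255,255),1); cv2.line(c,(i*k,10),(i*k,14),(0,255,255),1)
    for i in range(0,h,10): cv2.putText(c,str(y0+i),(0,i*k+3),0,.3,(0,255,255),1)
    cv2.imwrite(name,c)
E
python3 - <<'E'
from h import *
t=cv2.imread("pics/top0.png");s=cv2.imread("pics/scene0.png")
g=lambda a:cv2.convertScaleAbs(a,alpha=1.6,beta=10)
crop(g(t),120,165,150,110,5,"pics/tv.png");crop(g(t),305,180,95,115,5,"pics/tb.png")
crop(s,225,120,120,110,5,"pics/sv.png");crop(s,75,185,150,110,5,"pics/sb.png")
E
```

```text
(no output)
```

View pics/tv.png

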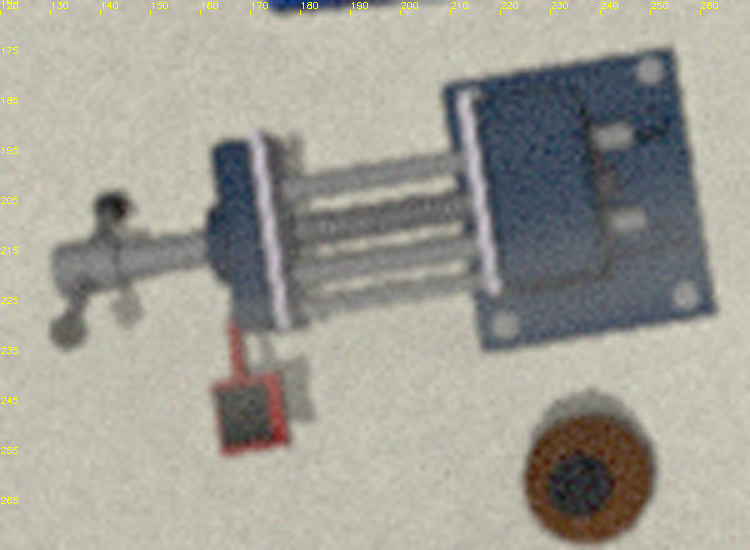

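View pics/tb.png

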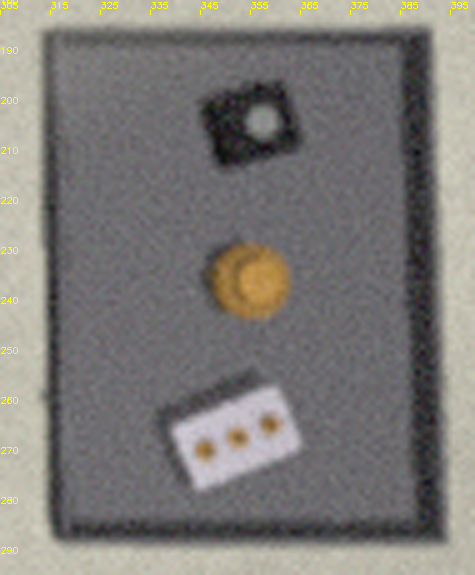

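View pics/sv.png

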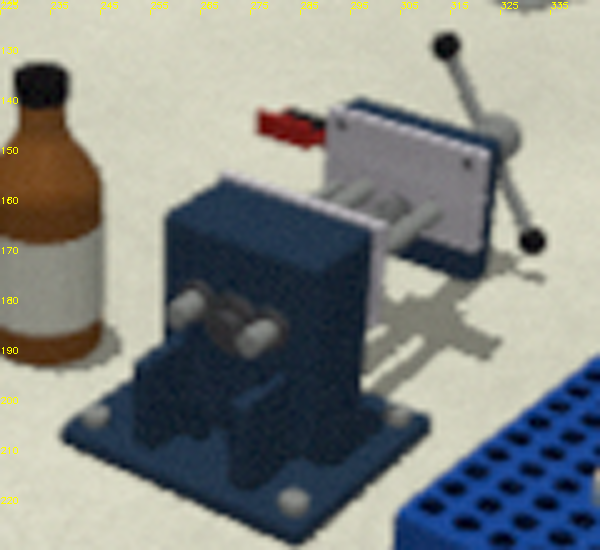

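View pics/sb.png

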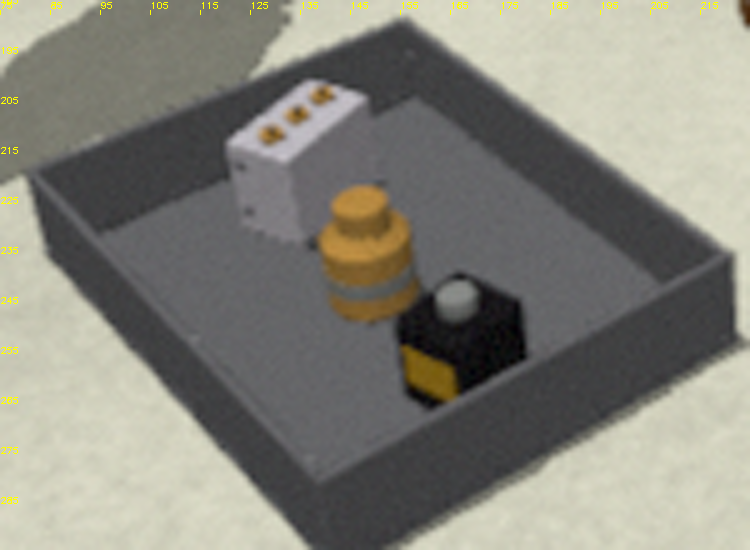

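```bash
python3 - <<'E'
from h import *
t=cv2.imread("pics/top0.png").astype(int);s=cv2.imread("pics/scene0.png").astype(int)
def comp(m):
    n,l,st,c=cv2.connectedComponentsWithStats(m.astype(np.uint8));return [(l==i,st[i],c[i]) for i in range(1,n) if st[i][4]>8]
# block top
T=cv2.imread("pics/top0.png");
sub=T[255:285,330:370]; m=((sub.min(2)>95))
m=cv2.morphologyEx(m.astype(np.uint8),cv2.MORPH_CLOSE,np.ones((5,5)))
c=max(cv2.findContours(m,cv2.RETR_EXTERNAL,cv2.CHAIN_APPROX_NONE)[0],key=cv2.contourArea)
r=cv2.minAreaRect(c); b=cv2.boxPoints(r)+[330,255]; print("blk",r,b)
P=np.array([onz("top",u,v,.055)for u,v in b]);print(P, P.mean(0),[np.linalg.norm(P[i]-P[i-1])for i in range(4)])
# brass ports in top
hsv=cv2.cvtColor(T,cv2.COLOR_BGR2HSV)
m=(hsv[...,0]>8)&(hsv[...,0]<28)&(hsv[...,1]>90);m[:,:335]=0;m[:255]=0;m[:,370:]=0;m[285:]=0
for _,st,ce in comp(m):print("port",ce,st[4],onz("top",*ce,.059))
S=cv2.imread("pics/scene0.png");hs=cv2.cvtColor(S,cv2.COLOR_BGR2HSV)
m=(hs[...,0]>8)&(hs[...,0]<28)&(hs[...,1]>110);m[:,:120]=0;m[:200]=0;m[:,150:]=0;m[218:]=0
for _,st,ce in comp(m):print("sport",ce,st[4],onz("scene",*ce,.059))
# red lever top
m=((hsv[...,0]<8)|(hsv[...,0]>172))&(hsv[...,1]>120);m[:225]=0;m[265:]=0;m[:,:150]=0;m[:,185:]=0
ys,xs=np.where(m&(np.arange(384)[:,None]>238));rr=cv2.minAreaRect(np.c_[xs,ys].astype(np.float32));print("pad",rr,onz("top",*rr[0],.093))
# white jaw plates top
m=(T.min(2)>135);
sub=T[160:240,155:225];print(sub.max(),np.percentile(sub,99))
E
```

```text
blk ((21.91379165649414, 12.034483909606934), (13.370063781738281, 22.469135284423828), 68.19859313964844) [[338.99999905 265.00000191]
 [359.86206818 256.65517426]
 [364.82758331 269.06896591]
 [343.96551514 277.41379356]]
[[ 0.40918602 -0.24956257  0.055     ]
 [ 0.43180731 -0.30309932  0.055     ]
 [ 0.40046007 -0.31583372  0.055     ]
 [ 0.37793895 -0.2624402   0.055     ]] [ 0.40484809 -0.28273396  0.055     ] [np.float64(0.033796638809306064), np.float64(0.058119759471270314), np.float64(0.03383509970328342), np.float64(0.05794884992913811)]
port [352. 267.] 9 [ 0.40514313 -0.28215334  0.059     ]
pad ((172.9368438720703, 249.20938110351562), (8.17144775390625, 16.64331817626953), 32.735225677490234) [0.44029889 0.17358193 0.093     ]
126 119.0
```

```bash
cat >> h.py <<'E'
def sub(p,n=60): pass
E
python3 - <<'E'
from h import *
T=cv2.imread("pics/top0.png").astype(float)
H=cv2.cvtColor(cv2.imread("pics/top0.png"),cv2.COLOR_BGR2HSV)
g=T.min(2)
# strip profiles by row
for v in range(186,222,4): print(v,"fix",g[v,207:224].astype(int))
for v in range(193,230,4): print(v,"frt",g[v,166:184].astype(int))
a=[onz("top",211.4,183.5,.126),onz("top",217.6,223.4,.126)]
b=[onz("top",172.4,191,.126),onz("top",177.6,231,.126)]
for p,q in(a,b):print(p,q,np.linalg.norm(p-q),(p+q)/2,np.degrees(np.arctan2(*(p-q)[:2][::-1])))
print("pad",onz("top",170,247.3,.093))
for n,u in(("balls",[(133.3,231),(142.3,206.5)]),):
  for x in u:print([onz("top",*x,z).round(3) for z in(.03,.078,.13)])
for ts in [((133.3,231),(314,129)),((142.3,206.5),(331,168)),((142.3,206.5),(314,129)),((133.3,231),(331,168))]: print(tri(*ts))
print("bottle",onz("top",236,263,.165),onz("top",235.5,262,.165))
for z in(0.0,.05):print("bin",z,[onz("top",*x,z).round(3) for x in [(314,186),(391,186),(393,288),(315,288)]])
E
```

```text
186 fix [ 98  80  49  28  74 109 103  62  29  24  17  17  27  27  39  38  26]
190 fix [109  94  70  31  39  80 109 105  47  21  28  32  37  29  33  28  39]
194 fix [106 100  86  58  35  61  91 107  82  43  26  27  29  34  35  34  34]
198 fix [ 70  74  73  78  69  68  84 112 101  60  31  31  28  35  29  36  27]
202 fix [102 100  91  79  59  35  53  80 108 105  58  30  26  28  31  27  38]
206 fix [ 64  57  71  58  68  62  62  76 102 100  65  34  21  32  33  38  35]
210 fix [ 79  85  81  91  90  70  32  35  71 115 104  59  26  28  39  28  38]
214 fix [ 74  69  74  74  75  75  78  74  81  99 106  91  54  41  48  46  42]
218 fix [ 90  86  88 102  99  85  70  45  52  75 103 103  65  43  51  49  49]
193 frt [ 46  45  48  63  96 102  80  49  45  56  66  77  66  69  83  99 109 105]
197 frt [ 24  12  22  31  71 111 104  62  44  39  51  63  72  71  85  99 107 106]
201 frt [ 15  33  31  30  49  73 107  94  55  39  58  67  65  74  73  72  73  74]
205 frt [ 33  34  30  21  37  72 108  99  67  47  52  55  61  65  67  67  88 103]
209 frt [ 32  30  34  39  35  46  75 109 104  64  46  45  41  57  63  
[... 912 characters left out ...]
, 0.246, 0.13 ])]
(array([0.48360789, 0.26527449, 0.13102171]), np.float64(0.0012237537959479323))
(array([0.55183817, 0.276616  , 0.02358392]), np.float64(0.0026503723483438653))
(array([0.53152283, 0.22733734, 0.1593632 ]), np.float64(0.02838976082234719))
(array([ 0.49914105,  0.32196347, -0.01615134]), np.float64(0.03854895127987808))
bottle [0.41384319 0.00946346 0.165     ] [0.41613056 0.01070006 0.165     ]
bin 0.0 [array([ 0.62 , -0.189,  0.   ]), array([ 0.624, -0.4  ,  0.   ]), array([ 0.349, -0.404,  0.   ]), array([ 0.343, -0.195,  0.   ])]
bin 0.05 [array([ 0.613, -0.184,  0.05 ]), array([ 0.618, -0.386,  0.05 ]), array([ 0.354, -0.389,  0.05 ]), array([ 0.349, -0.189,  0.05 ])]
```

```bash
cat >> h.py <<'E'
from scipy.spatial.transform import Rotation as Ro
def cur():
    o=get_obs();q=o["orientation"];return o,Ro.from_quat([q[1],q[2],q[3],q[0]])
def plan(pos,yaw,seq=()):
    """pos TCP world, yaw deg of tool y axis; tool x down. prints trans units (25mm), rot units (5deg)"""
    o,R=cur();p=o["tcp_pos"]
    y=np.array([np.cos(np.radians(yaw)),np.sin(np.radians(yaw)),0]);x=np.array([0,0,-1.]);z=np.cross(x,y)
    D=Ro.from_matrix(np.c_[x,y,z])
    rv=np.degrees((R.inv()*D).as_rotvec())/5
    print("tcp",p.round(4),"ydir deg",np.degrees(np.arctan2(*R.as_matrix()[:2,1][::-1])).round(1),"tilt",np.degrees(np.arccos(-R.as_matrix()[2,0])).round(2),"w",round(o["grip_width"],3),"F",o["wrist_force"].round(1),"t",round(o["t"],2),"j",o["joints"].round(2))
    print("rot",rv.round(2))
    for q in [pos,*seq]: print("tr",(R.inv().apply(np.array(q)-p)/.025).round(2))
V0=np.array([.5557,.0690,0]);VY=10.3
def V(x,y,z):
    a=np.radians(VY);return V0+[x*np.cos(a)-y*np.sin(a),x*np.sin(a)+y*np.cos(a),z]
E
python3 - <<'E'
from h import *
plan([.405,-.2825,.13],-67)
plan([.405,-.2825,.13],113)
# check projections of the vise in scene/top
for n,X in {"seatrods":V(0,.022,.09),"fixTL":V(-.05,0,.126),"fixTR":V(.05,0,.126),"frTL":V(-.05,.099,.126),"frTR":V(.05,.099,.126),"pad":V(-.088,.133,.093),"hub":V(0,.205,.078)}.items(): print(n,proj("top",X).round(1),proj("scene",X).round(1))
for X in [(.4092,-.2496,.055),(.4318,-.3031,.055),(.4005,-.3158,.055),(.3779,-.2624,.055)]:print(proj("scene",X).round(1))
E
```

```text
tcp [ 0.2686 -0.6729  0.2058] ydir deg -68.2 tilt 0.08 w 1.003 F [ 0.2  0.5 -1. ] t 0.1 j [ 1.11  0.6  -0.    1.6   0.    0.94 -0.08]
rot [-0.25  0.    0.02]
tr [  3.05 -12.48 -10.86]
tcp [ 0.2686 -0.6729  0.2058] ydir deg -68.2 tilt 0.08 w 1.003 F [ 0.2  0.5 -1. ] t 0.1 j [ 1.11  0.6  -0.    1.6   0.    0.94 -0.08]
rot [ 3.575e+01  3.000e-02 -0.000e+00]
tr [  3.05 -12.48 -10.86]
seatrods [207.5 205.9] [289.2 168. ]
fixTL [217.4 223.4] [269.4 153.3]
fixTR [211.5 183.5] [302.2 164.5]
frTL [177.6 229.8] [290.  141.1]
frTR [172.  189.7] [321.6 150.8]
pad [168.9 247.1] [284.7 144.2]
hub [137.8 217.3] [322.6 148.7]
[147.9 203.8]
[131.7 216.5]
[120.3 212.7]
[136.8 200.4]
```

>>> send_rows --rot '[[0, 0, 0], [0, 0, 0], [-0.25, 0, 0], [-0.25, 0, 0], [-0.25, 0, 0], [-0.25, 0, 0], [-0.25, 0, 0], [-0.25, 0, 0]]' --translation '[[0, -1.2, -1.1], [0, -2.4, -2.1], [0.5, -3.6, -3.2], [0.7, -4.8, -4.2], [1, -6, -5.2], [1.2, -7.2, -6.3], [1.5, -8.4, -7.3], [1.7, -9.6, -8.4]]' --gripper '[1, 1, 1, 1, 1, 1, 1, 1]' --force 60

```text
t: 0.77
tcp_pos: [0.3744, -0.3707, 0.1635]
orientation: [-0.141, -0.693, -0.141, 0.693]
wrist_force: [0.9, 0.2, -0.6]
grip_width: 1.001
```

```bash
python3 - <<'E'
from h import *
plan([.405,-.2825,.10],-67,[[.405,-.2825,.02]])
E
```

```text
tcp [ 0.3744 -0.3707  0.1635] ydir deg -67.0 tilt 0.04 w 1.001 F [ 0.9  0.2 -0.6] t 0.77 j [ 0.69  0.42 -0.03  2.09  0.02  0.63 -0.52]
rot [-0.01  0.01  0.01]
tr [ 2.54 -2.77 -2.5 ]
tr [ 5.74 -2.77 -2.51]
```

>>> send_rows --rot '[[0, 0, 0], [0, 0, 0], [0, 0, 0], [0, 0, 0], [0, 0, 0]]' --translation '[[0.6, -1, -0.9], [1.4, -2, -1.8], [2.2, -2.8, -2.5], [2.5, -2.8, -2.5], [2.5, -2.8, -2.5]]' --gripper '[1, 1, 1, 1, 1]'

```text
t: 1.18
tcp_pos: [0.4047, -0.2816, 0.0999]
orientation: [-0.141, -0.692, -0.143, 0.694]
wrist_force: [-0.7, -0.3, 0.6]
grip_width: 1.003
```

```bash
python3 - <<'E'
from h import *
plan([.405,-.2825,.10],-67,[[.405,-.2825,.02]])
t=cv2.cvtColor(capture("top"),cv2.COLOR_RGB2BGR);s=cv2.cvtColor(capture("scene"),cv2.COLOR_RGB2BGR)
crop(t,300,180,110,110,5,"pics/t1.png");crop(s,75,130,150,110,5,"pics/s1.png")
E
```

```text
tcp [ 0.4047 -0.2816  0.0999] ydir deg -66.8 tilt 0.2 w 1.003 F [-0.7 -0.3  0.6] t 1.18 j [ 0.51  0.49 -0.02  2.22  0.02  0.43 -0.7 ]
rot [0.05 0.02 0.03]
tr [-0.    0.04  0.  ]
tr [ 3.2   0.05 -0.  ]
```

View pics/s1.png

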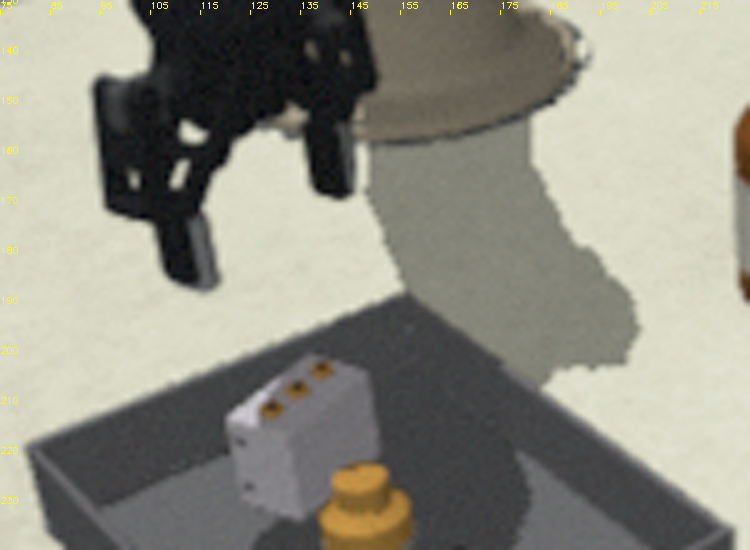

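View pics/t1.png

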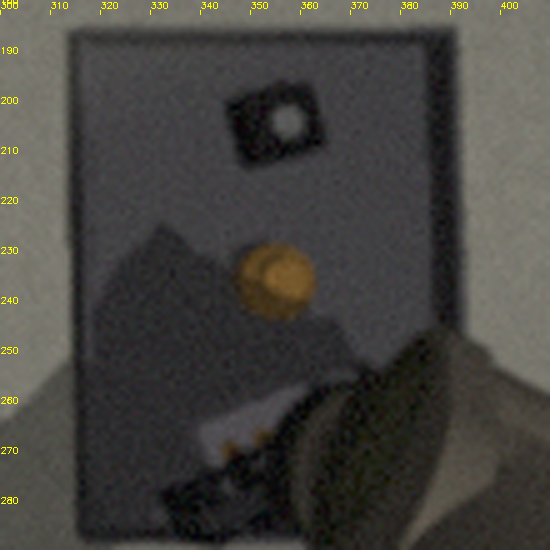

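The scene view shows the open fingers straddling the block's long axis, with tips at (115,187) and (145,168). The block top is below at (136,208) and the way down is clear.

>>> send_rows --rot '[[0, 0, 0], [0, 0, 0], [0, 0, 0], [0, 0, 0], [0, 0, 0], [0, 0, 0], [0, 0, 0], [0, 0, 0]]' --translation '[[1, 0, 0], [2, 0, 0], [2.8, 0, 0], [3.3, 0, 0], [3.5, 0, 0], [3.5, 0, 0], [3.5, 0, 0], [3.5, 0, 0]]' --gripper '[1, 1, 1, 1, 1, 0, -0.5, -0.5]' --force 60

```text
t: 1.95
tcp_pos: [0.405, -0.2845, 0.0154]
orientation: [0.141, 0.693, 0.14, -0.693]
wrist_force: [-0.6, -0.1, -1.5]
grip_width: 0.679
```

>>> send_rows --rot '[[0, 0, 0], [0, 0, 0], [0, 0, 0], [0, 0, 0]]' --translation '[[0, 0, 0], [0, 0, 0], [-0.4, 0, 0], [-0.8, 0, 0]]' --gripper '[-0.5, -0.5, -0.5, -0.5]'

```text
t: 2.28
tcp_pos: [0.4049, -0.2837, 0.035]
orientation: [-0.141, -0.693, -0.141, 0.693]
wrist_force: [-0.2, 0.3, -2.0]
grip_width: 0.683
```

```bash
python3 - <<'E'
from h import *
p=V(0,.027,.25);plan(p,VY); plan(p,VY+180)
s=cv2.cvtColor(capture("scene"),cv2.COLOR_RGB2BGR)
crop(s,75,130,150,110,5,"pics/s2.png")
E
```

```text
tcp [ 0.4049 -0.2837  0.035 ] ydir deg -67.0 tilt 0.02 w 0.683 F [-0.2  0.3 -2. ] t 2.28 j [ 0.51  0.61 -0.01  2.26  0.03  0.27 -0.7 ]
rot [-15.46   0.     0.  ]
tr [ -8.6  -11.68 -11.3 ]
tcp [ 0.4049 -0.2837  0.035 ] ydir deg -67.0 tilt 0.02 w 0.683 F [-0.2  0.3 -2. ] t 2.28 j [ 0.51  0.61 -0.01  2.26  0.03  0.27 -0.7 ]
rot [20.54  0.   -0.  ]
tr [ -8.6  -11.68 -11.3 ]
```

View pics/s2.png

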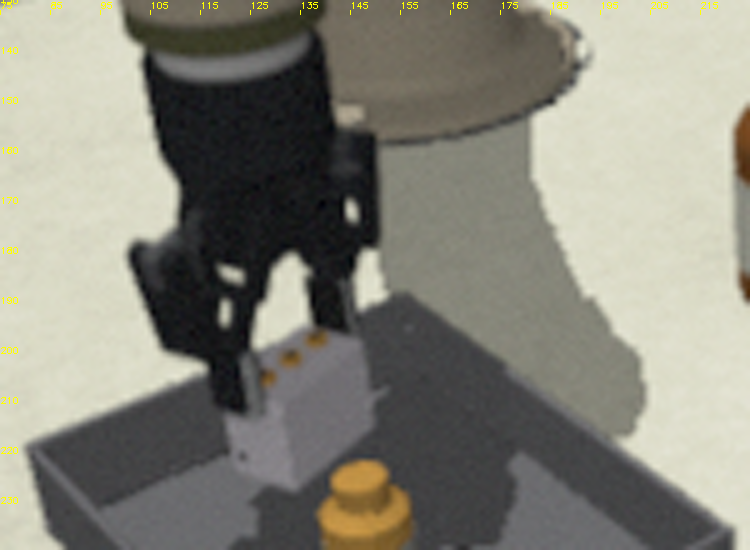

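The block is held by its ends between both pads, upright and about 20 mm clear of the floor; pads at (125,207) and (144,192). The filter has not moved.

>>> send_rows --rot '[[0, 0, 0], [0, 0, 0], [0, 0, 0], [-1, 0, 0], [-2.2, 0, 0], [-3.4, 0, 0], [-4.6, 0, 0], [-5.8, 0, 0]]' --translation '[[-1, 0, 0], [-2.2, 0, 0], [-3.5, 0, 0], [-4.8, -0.5, -0.5], [-6, -1.2, -1.2], [-7, -2.2, -2.1], [-8, -3.2, -3.1], [-8.6, -4.2, -4.1]]' --gripper '[-0.5, -0.5, -0.5, -0.5, -0.5, -0.5, -0.5, -0.5]'

```text
t: 3.0
tcp_pos: [0.4586, -0.1462, 0.2524]
orientation: [0.312, 0.636, 0.31, -0.634]
wrist_force: [1.3, -0.1, -1.8]
grip_width: 0.679
```

```bash
python3 - <<'E'
from h import *
p=V(0,.027,.25);plan(p,VY)
E
```

```text
tcp [ 0.4586 -0.1462  0.2524] ydir deg -37.8 tilt 0.21 w 0.679 F [ 1.3 -0.1 -1.8] t 3.0 j [ 0.35  0.25 -0.2   2.08  0.07  0.81 -0.55]
rot [-9.61  0.01 -0.04]
tr [ 0.09 -3.   -9.91]
```

>>> send_rows --rot '[[-1.2, 0, 0], [-2.4, 0, 0], [-3.6, 0, 0], [-4.8, 0, 0], [-6, 0, 0], [-7.2, 0, 0], [-8.4, 0, 0], [-9.6, 0, 0]]' --translation '[[0, -0.4, -1.2], [0, -0.8, -2.4], [0, -1.1, -3.6], [0, -1.5, -4.9], [0, -1.9, -6.2], [0, -2.3, -7.5], [0, -2.6, -8.7], [0.1, -3, -9.9]]' --gripper '[-0.5, -0.5, -0.5, -0.5, -0.5, -0.5, -0.5, -0.5]'

```text
t: 3.67
tcp_pos: [0.552, 0.0956, 0.2477]
orientation: [0.543, 0.453, 0.542, -0.453]
wrist_force: [1.1, 0.3, -2.2]
grip_width: 0.684
```

```bash
python3 - <<'E'
from h import *
plan(V(0,.030,.15),VY,[V(0,.03,.103)])
E
```

```text
tcp [0.552  0.0956 0.2477] ydir deg 10.3 tilt 0.1 w 0.684 F [ 1.1  0.3 -2.2] t 3.67 j [ 0.05  0.38 -0.45  1.92  0.21  0.88 -0.32]
rot [ 0.    0.01 -0.02]
tr [ 3.91 -0.05 -0.13]
tr [ 5.79 -0.05 -0.13]
```

>>> send_rows --rot '[[0, 0, 0], [0, 0, 0], [0, 0, 0], [0, 0, 0], [0, 0, 0], [0, 0, 0]]' --translation '[[1, 0, -0.1], [2.2, 0, -0.1], [3.4, 0, -0.1], [4.1, 0, -0.1], [4.2, 0, -0.1], [4.2, 0, -0.1]]' --gripper '[-0.5, -0.5, -0.5, -0.5, -0.5, -0.5]'

```text
t: 4.17
tcp_pos: [0.5505, 0.0966, 0.1413]
orientation: [0.542, 0.454, 0.542, -0.455]
wrist_force: [0.3, 0.4, -2.2]
grip_width: 0.685
```

```bash
python3 - <<'E'
from h import *
plan(V(0,.027,.103),VY)
t=cv2.cvtColor(capture("top"),cv2.COLOR_RGB2BGR);s=cv2.cvtColor(capture("scene"),cv2.COLOR_RGB2BGR)
g=lambda a:cv2.convertScaleAbs(a,alpha=1.6,beta=10)
crop(g(t),120,165,150,110,5,"pics/t3.png");crop(s,225,90,120,110,5,"pics/s3.png")
E
```

```text
tcp [0.5505 0.0966 0.1413] ydir deg 10.0 tilt 0.1 w 0.685 F [ 0.3  0.4 -2.2] t 4.17 j [-0.    0.51 -0.39  2.03  0.31  0.66 -0.42]
rot [-0.05  0.    0.02]
tr [1.53 0.01 0.04]
```

View pics/s3.png

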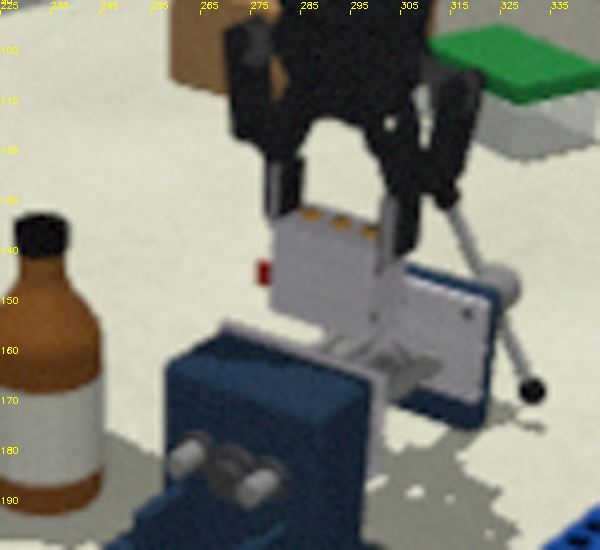

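View pics/t3.png

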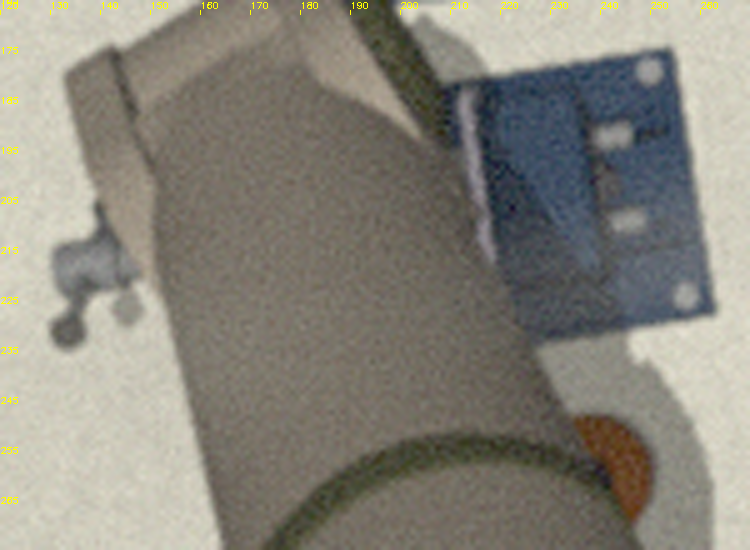

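```bash
python3 - <<'E'
from h import *
for X in [(-.03,.010,.132),(.03,.010,.132),(-.03,.010,.182),(.03,.010,.182)]:print(proj("scene",V(*X)).round(1))
E
```

```text
[277.9 152. ]
[297.6 158.6]
[278.7 134.3]
[299.  140.4]
```

The scene view shows the block upright between the jaws, its near face spanning (279,133)–(300,159), ports on top. It agrees with the predicted position within about 2 px, so I lower it to the rods.

>>> send_rows --rot '[[0, 0, 0], [0, 0, 0], [0, 0, 0], [0, 0, 0], [0, 0, 0], [0, 0, 0]]' --translation '[[0.5, 0, 0], [1, 0, 0], [1.3, 0, 0], [1.4, 0, 0], [1.5, 0, 0], [1.5, 0, 0]]' --gripper '[-0.5, -0.5, -0.5, -0.5, -0.5, -0.5]'

```text
t: 4.77
tcp_pos: [0.5514, 0.0967, 0.1045]
orientation: [0.542, 0.455, 0.542, -0.454]
wrist_force: [-0.3, 0.2, -2.7]
grip_width: 0.68
```

>>> send_rows --rot '[[0, 0, 0], [0, 0, 0], [0, 0, 0]]' --translation '[[0.1, 0, 0], [0.15, 0, 0], [0.15, 0, 0]]' --gripper '[-0.5, -0.5, -0.5]'

```text
t: 5.02
tcp_pos: [0.5513, 0.0967, 0.1004]
orientation: [0.542, 0.455, 0.542, -0.454]
wrist_force: [-0.2, 1.2, -3.1]
grip_width: 0.682
```

>>> send_rows --rot '[[0, 0, 0], [0, 0, 0]]' --translation '[[0.08, 0, 0], [0.08, 0, 0]]' --gripper '[-0.5, -0.5]'

```text
t: 5.18
tcp_pos: [0.5514, 0.0967, 0.1002]
orientation: [0.542, 0.455, 0.541, -0.454]
wrist_force: [-4.7, -2.3, 18.6]
grip_width: 0.682
```

Contact at TCP z 0.100, as expected. Releasing.

>>> send_rows --rot '[[0, 0, 0], [0, 0, 0], [0, 0, 0], [0, 0, 0], [0, 0, 0]]' --translation '[[-0.06, 0, 0], [-0.06, 0, 0], [-0.06, 0, 0], [-0.06, 0, 0], [-0.06, 0, 0]]' --gripper '[-0.5, 1, 1, 1, 1]'

```text
t: 5.6
tcp_pos: [0.5511, 0.0967, 0.0997]
orientation: [0.542, 0.454, 0.542, -0.454]
wrist_force: [0.3, -0.4, -0.0]
grip_width: 0.999
```

>>> send_rows --rot '[[0, 0, 0], [0, 0, 0], [0, 0, 0], [0, 0, 0], [0, 0, 0], [0, 0, 0]]' --translation '[[-0.5, 0, 0], [-1.3, 0, 0], [-2.5, 0, 0], [-3.5, 0, 0], [-4, 0, 0], [-4, 0, 0]]' --gripper '[1, 1, 1, 1, 1, 1]'

```text
t: 6.1
tcp_pos: [0.5526, 0.0972, 0.2027]
orientation: [0.543, 0.456, 0.541, -0.453]
wrist_force: [1.3, -0.8, -0.5]
grip_width: 0.997
```

```bash
python3 - <<'E'
from h import *
p=V(-.088,.137,.15); plan(p,VY,[V(-.088,.137,.10)])
t=cv2.cvtColor(capture("top"),cv2.COLOR_RGB2BGR);s=cv2.cvtColor(capture("scene"),cv2.COLOR_RGB2BGR)
crop(s,225,90,120,110,5,"pics/s4.png")
E
```

```text
tcp [0.5526 0.0972 0.2027] ydir deg 10.0 tilt 0.27 w 0.997 F [ 1.3 -0.8 -0.5] t 6.1 j [ 0.03  0.44 -0.43  1.97  0.25  0.79 -0.36]
rot [-0.06 -0.   -0.05]
tr [ 2.09 -3.63 -4.33]
tr [ 4.09 -3.64 -4.33]
```

View pics/s4.png

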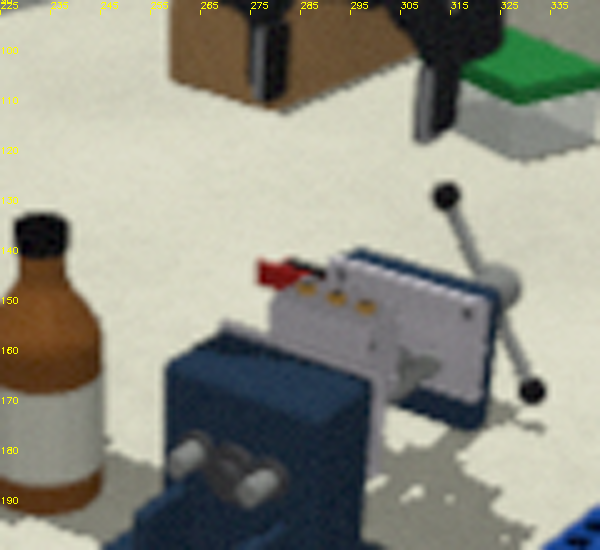

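The block stands upright on the rods by itself: ports at (287–299, 148–151), its base below the jaw tops. Next is the lever pad with the gripper shut.

>>> send_rows --rot '[[0, 0, 0], [0, 0, 0], [0, 0, 0], [0, 0, 0], [0, 0, 0], [0, 0, 0], [0, 0, 0], [0, 0, 0]]' --translation '[[0, -0.8, -1], [0, -1.7, -2], [0, -2.5, -3], [0.2, -3.3, -4], [1, -3.6, -4.3], [2, -3.6, -4.3], [2.8, -3.6, -4.3], [3, -3.6, -4.3]]' --gripper '[0.5, -0.3, -1, -1, -1, -1, -1, -1]'

```text
t: 6.87
tcp_pos: [0.4416, 0.1862, 0.1215]
orientation: [0.541, 0.452, 0.543, -0.456]
wrist_force: [-0.1, -0.2, 0.8]
grip_width: 0.003
```

```bash
python3 - <<'E'
from h import *
plan(V(-.088,.137,.10),VY)
t=cv2.cvtColor(capture("top"),cv2.COLOR_RGB2BGR);s=cv2.cvtColor(capture("scene"),cv2.COLOR_RGB2BGR)
crop(s,225,90,120,110,5,"pics/s5.png")
E
```

```text
tcp [0.4416 0.1862 0.1215] ydir deg 10.1 tilt 0.33 w 0.003 F [-0.1 -0.2  0.8] t 6.87 j [-0.23  0.47 -0.39  2.21  0.35  0.53 -0.71]
rot [-0.04  0.01  0.06]
tr [ 0.86  0.14 -0.05]
```

View pics/s5.png

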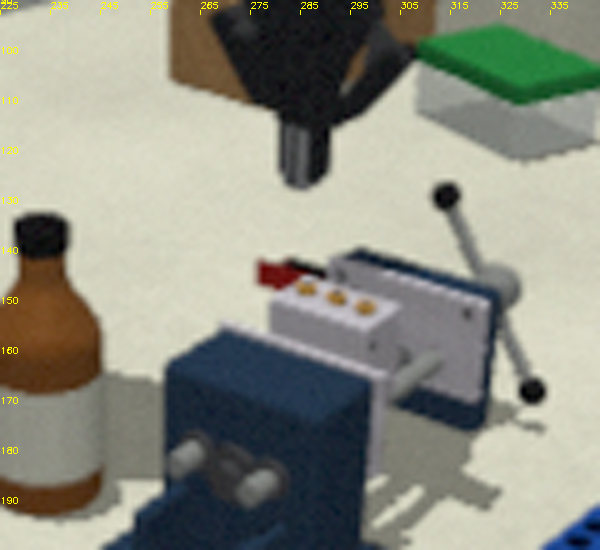

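```bash
python3 - <<'E'
from h import *
print(proj("scene",cur()[0]["tcp_pos"]),proj("top",cur()[0]["tcp_pos"]))
t=cv2.cvtColor(capture("top"),cv2.COLOR_RGB2BGR)
crop(cv2.convertScaleAbs(t,alpha=1.6,beta=10),120,165,150,110,5,"pics/t5.png")
E
```

```text
[285.17643515 134.23911057] [165.18472295 248.40056146]
```

View pics/t5.png

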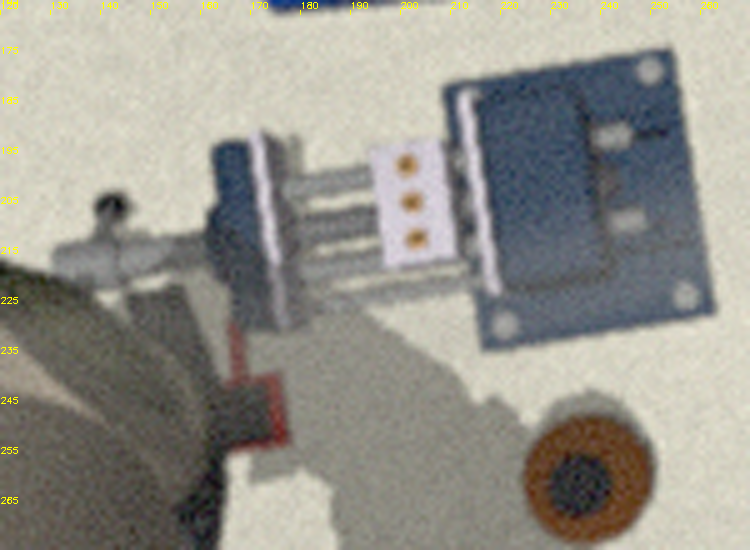

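In the top view the block is centred at (202,206) next to the fixed jaw. The pad's dark face is at (168,247), partly hidden by the wrist. I lower onto the pad and watch the force, with a +x correction of about 3 mm.

>>> send_rows --rot '[[0, 0, 0], [0, 0, 0], [0, 0, 0], [0, 0, 0]]' --translation '[[0.3, 0.1, 0], [0.6, 0.1, 0], [0.8, 0.1, 0], [0.8, 0.1, 0]]' --gripper '[-1, -1, -1, -1]'

```text
t: 7.35
tcp_pos: [0.446, 0.187, 0.104]
orientation: [0.542, 0.454, 0.542, -0.455]
wrist_force: [-0.9, -0.3, -0.5]
grip_width: -0.003
```

>>> send_rows --rot '[[0, 0, 0], [0, 0, 0], [0, 0, 0]]' --translation '[[0.2, 0, 0], [0.4, 0, 0], [0.4, 0, 0]]' --gripper '[-1, -1, -1]'

```text
t: 7.6
tcp_pos: [0.4459, 0.1872, 0.0941]
orientation: [0.542, 0.454, 0.542, -0.455]
wrist_force: [0.7, 0.6, -0.3]
grip_width: -0.001
```

```bash
python3 - <<'E'
from h import *
plan(V(-.088,.137,.08),VY)
s=cv2.cvtColor(capture("scene"),cv2.COLOR_RGB2BGR)
crop(s,225,90,120,110,5,"pics/s6.png")
print(proj("scene",cur()[0]["tcp_pos"]))
E
```

```text
tcp [0.4459 0.1872 0.0941] ydir deg 10.0 tilt 0.05 w -0.001 F [ 0.7  0.6 -0.3] t 7.6 j [-0.26  0.51 -0.35  2.23  0.39  0.46 -0.75]
rot [-0.06  0.    0.01]
tr [ 0.56 -0.05 -0.04]
[285.65010701 143.57386754]
```

View pics/s6.png

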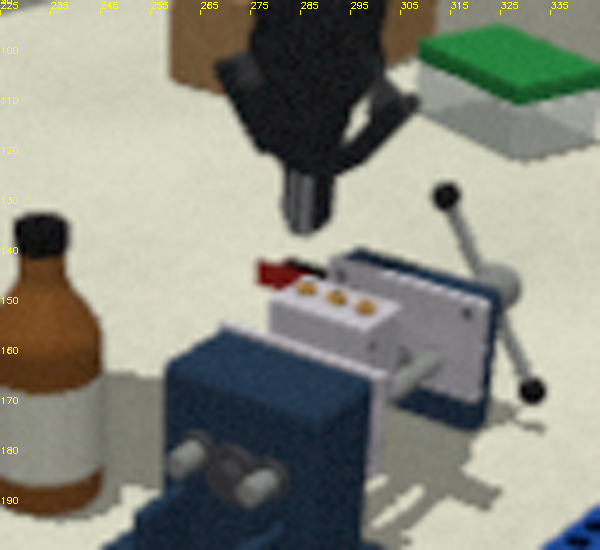

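>>> send_rows --rot '[[0, 0, 0], [0, 0, 0], [0, 0, 0]]' --translation '[[0.2, 0, 0], [0.3, 0, 0], [0.3, 0, 0]]' --gripper '[-1, -1, -1]'

```text
t: 7.9
tcp_pos: [0.446, 0.1872, 0.0868]
orientation: [0.542, 0.454, 0.542, -0.455]
wrist_force: [0.0, -0.8, -0.5]
grip_width: 0.0
```

>>> send_rows --rot '[[0, 0, 0], [0, 0, 0], [0, 0, 0]]' --translation '[[0.2, 0, 0], [0.2, 0, 0], [0.2, 0, 0]]' --gripper '[-1, -1, -1]'

```text
t: 8.15
tcp_pos: [0.4461, 0.1873, 0.082]
orientation: [0.542, 0.454, 0.542, -0.455]
wrist_force: [0.4, -0.1, 0.8]
grip_width: -0.004
```

```bash
python3 - <<'E'
from h import *
plan(V(-.088,.137,.08),VY)
s=cv2.cvtColor(capture("scene"),cv2.COLOR_RGB2BGR)
crop(s,225,90,120,110,5,"pics/s7.png")
print(proj("scene",cur()[0]["tcp_pos"]))
E
```

```text
tcp [0.4461 0.1873 0.082 ] ydir deg 10.0 tilt 0.03 w -0.004 F [ 0.4 -0.1  0.8] t 8.15 j [-0.28  0.53 -0.33  2.24  0.41  0.43 -0.77]
rot [-0.06  0.    0.01]
tr [ 0.08 -0.05 -0.04]
[285.5061183  147.33132026]
```

View pics/s7.png

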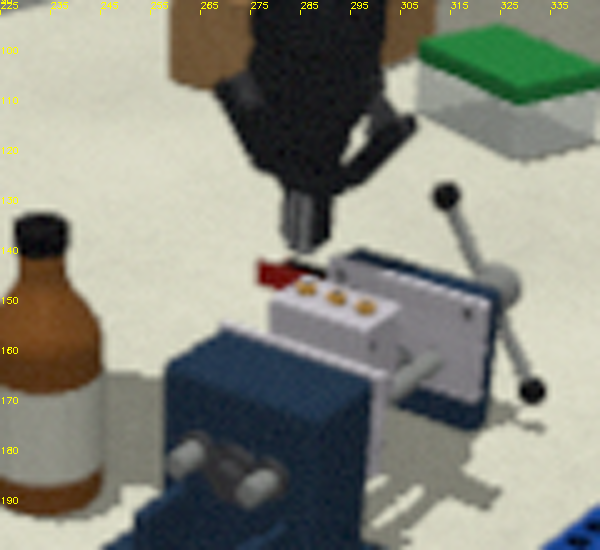

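The fingertip at (286,140) is still just above the pad at (287,143), with no contact force. The tips look about 15 mm higher than the reported TCP, so I continue down in small steps.

>>> send_rows --rot '[[0, 0, 0], [0, 0, 0], [0, 0, 0]]' --translation '[[0.2, 0, 0], [0.2, 0, 0], [0.2, 0, 0]]' --gripper '[-1, -1, -1]'

```text
t: 8.45
tcp_pos: [0.446, 0.1873, 0.0771]
orientation: [0.542, 0.454, 0.542, -0.455]
wrist_force: [-0.4, -0.4, 0.6]
grip_width: 0.001
```

>>> send_rows --rot '[[0, 0, 0], [0, 0, 0], [0, 0, 0]]' --translation '[[0.15, 0, 0], [0.15, 0, 0], [0.15, 0, 0]]' --gripper '[-1, -1, -1]'

```text
t: 8.7
tcp_pos: [0.4461, 0.1873, 0.0734]
orientation: [0.542, 0.454, 0.542, -0.455]
wrist_force: [0.0, 0.1, 0.1]
grip_width: -0.003
```

>>> send_rows --rot '[[0, 0, 0], [0, 0, 0], [0, 0, 0]]' --translation '[[0.15, 0, 0], [0.15, 0, 0], [0.15, 0, 0]]' --gripper '[-1, -1, -1]'

```text
t: 8.95
tcp_pos: [0.4461, 0.1873, 0.0696]
orientation: [0.542, 0.454, 0.542, -0.455]
wrist_force: [0.0, 0.6, 1.6]
grip_width: -0.001
```

```bash
python3 - <<'E'
from h import *
plan(V(-.088,.137,.08),VY)
s=cv2.cvtColor(capture("scene"),cv2.COLOR_RGB2BGR)
crop(s,255,110,75,60,10,"pics/s8.png")
t=cv2.cvtColor(capture("top"),cv2.COLOR_RGB2BGR)
crop(cv2.convertScaleAbs(t,alpha=1.6,beta=10),120,165,150,110,5,"pics/t8.png")
E
```

```text
tcp [0.4461 0.1873 0.0696] ydir deg 10.0 tilt 0.02 w -0.001 F [0.  0.6 1.6] t 8.95 j [-0.3   0.55 -0.31  2.25  0.43  0.39 -0.78]
rot [-0.06  0.    0.  ]
tr [-0.42 -0.05 -0.04]
```

View pics/s8.png

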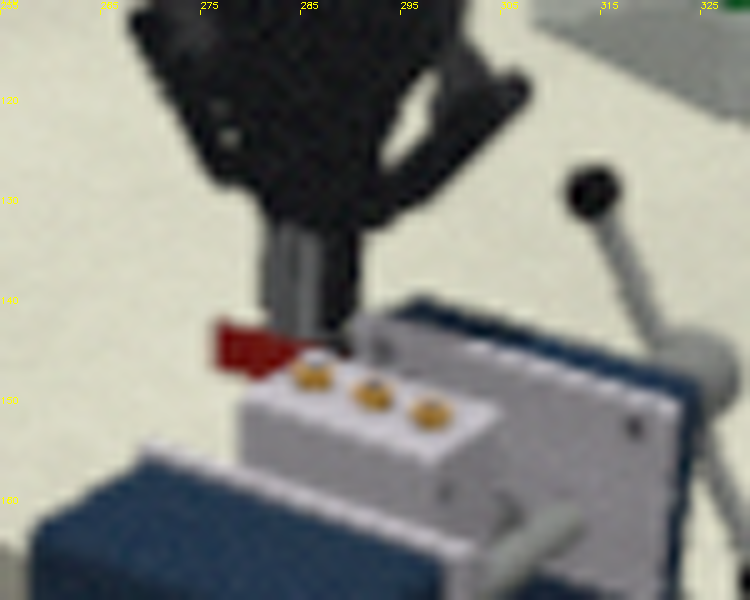

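View pics/t8.png

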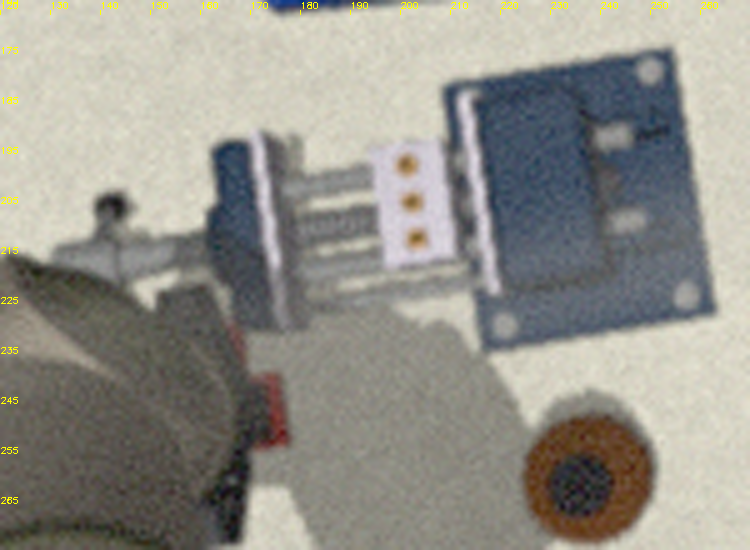

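```bash
python3 - <<'E'
from h import *
print("block",onz("top",201.4,206,.142))
print("pad now edge corners", onz("top",176.5,239.5,.1),onz("top",178,254.5,.1),[proj("top",V(x,.099+.034-.018,.103)) for x in(-.107,-.069)])
for y in (.12,.137,.15): print(proj("scene",V(-.088,y,.093)))
E
```

```text
block [0.5473311  0.09872189 0.142     ]
pad now edge corners [0.46484175 0.1642229  0.1       ] [0.42769388 0.15891429 0.1       ] [array([176.16267366, 253.62442617]), array([174.07712834, 238.48021765])]
[282.28551964 145.69108384]
[285.49607859 143.78037526]
[287.90722625 142.34542248]
```

>>> send_rows --rot '[[0, 0, 0], [0, 0, 0], [0, 0, 0]]' --translation '[[0.1, 0, 0], [0.1, 0, 0], [0.1, 0, 0]]' --gripper '[-1, -1, -1]'

```text
t: 9.3
tcp_pos: [0.4461, 0.1873, 0.0673]
orientation: [0.542, 0.454, 0.542, -0.454]
wrist_force: [-1.1, 0.0, 3.3]
grip_width: 0.006
```

The force rises from 1.6 to 3.3 N, so the finger is on the pad and contact began at TCP z of about 0.070. I press about 12 mm.

>>> send_rows --rot '[[0, 0, 0], [0, 0, 0], [0, 0, 0], [0, 0, 0]]' --translation '[[0.1, 0, 0], [0.2, 0, 0.05], [0.3, 0, 0.1], [0.35, 0, 0.15]]' --gripper '[-1, -1, -1, -1]'

```text
t: 9.63
tcp_pos: [0.4457, 0.1853, 0.0587]
orientation: [0.542, 0.454, 0.543, -0.453]
wrist_force: [-6.8, 4.8, 10.6]
grip_width: 0.002
```

```bash
python3 - <<'E'
from h import *
plan(V(-.088,.03+.034-.005,.058),VY)
s=cv2.cvtColor(capture("scene"),cv2.COLOR_RGB2BGR)
crop(s,255,110,75,60,10,"pics/s9.png")
E
```

```text
tcp [0.4457 0.1853 0.0587] ydir deg 10.1 tilt 0.11 w 0.002 F [-6.8  4.8 10.6] t 9.63 j [-0.31  0.57 -0.29  2.26  0.44  0.36 -0.79]
rot [-0.03 -0.02  0.  ]
tr [ 0.02 -0.02  3.  ]
```

View pics/s9.png

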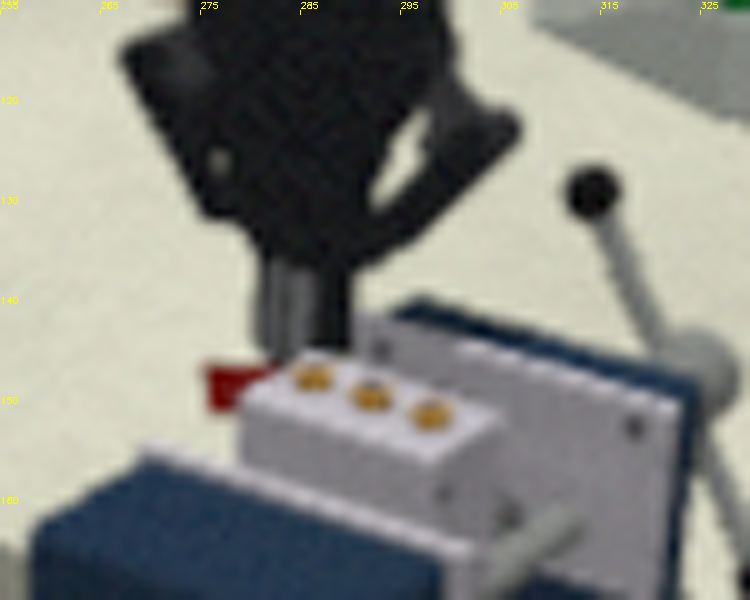

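The lever pad is down about 4.5 px (roughly 12 mm), with the red edge now at (278,149). Sliding the jaw towards the fixed jaw (tool +z).

>>> send_rows --rot '[[0, 0, 0], [0, 0, 0], [0, 0, 0], [0, 0, 0], [0, 0, 0], [0, 0, 0], [0, 0, 0]]' --translation '[[0, 0, 0.2], [0.04, 0, 0.5], [0.04, 0, 0.8], [0.04, 0, 1.1], [0.04, 0, 1.4], [0.04, 0, 1.7], [0.04, 0, 2]]' --gripper '[-1, -1, -1, -1, -1, -1, -1]'

```text
t: 10.27
tcp_pos: [0.4555, 0.1376, 0.0582]
orientation: [0.542, 0.455, 0.543, -0.452]
wrist_force: [-6.2, 10.0, 10.9]
grip_width: 0.002
```

```bash
python3 - <<'E'
from h import *
plan(V(-.088,.03+.034-.005,.058),VY)
s=cv2.cvtColor(capture("scene"),cv2.COLOR_RGB2BGR)
crop(s,245,110,85,60,9,"pics/s10.png")
t=cv2.cvtColor(capture("top"),cv2.COLOR_RGB2BGR)
crop(cv2.convertScaleAbs(t,alpha=1.6,beta=10),120,165,150,110,5,"pics/t10.png")
E
```

```text
tcp [0.4555 0.1376 0.0582] ydir deg 10.2 tilt 0.27 w 0.002 F [-6.2 10.  10.9] t 10.27 j [-0.2   0.57 -0.3   2.27  0.47  0.35 -0.71]
rot [-0.02 -0.05 -0.03]
tr [ 0.   -0.06  1.05]
```

View pics/s10.png

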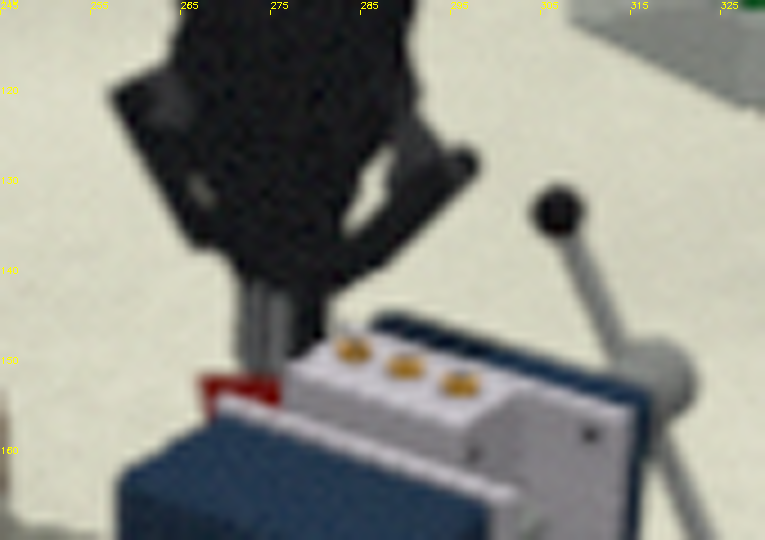

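View pics/t10.png

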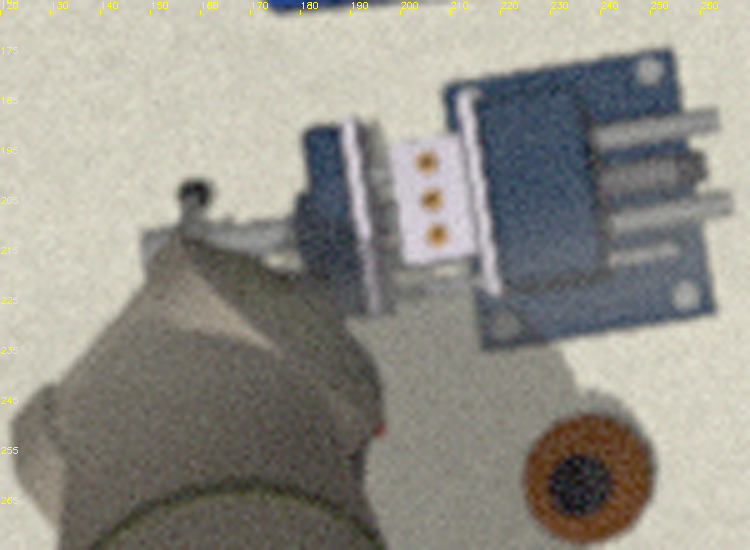

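The front jaw slides well: its face is at about u=192 and the fixed one at 214, so the opening is about 52 mm, and the block is now at the fixed jaw. About 16 mm to go.

>>> send_rows --rot '[[0, 0, 0], [0, 0, 0], [0, 0, 0], [0, 0, 0]]' --translation '[[0.02, 0, 0.2], [0.02, 0, 0.4], [0.02, 0, 0.55], [0.02, 0, 0.6]]' --gripper '[-1, -1, -1, -1]'

```text
t: 10.7
tcp_pos: [0.4583, 0.1217, 0.0576]
orientation: [0.542, 0.455, 0.542, -0.453]
wrist_force: [-5.0, 8.1, 11.1]
grip_width: -0.004
```

>>> send_rows --rot '[[0, 0, 0], [0, 0, 0]]' --translation '[[0.02, 0, 0.05], [0.02, 0, 0.1]]' --gripper '[-1, -1]'

```text
t: 10.87
tcp_pos: [0.4586, 0.1201, 0.0571]
orientation: [0.542, 0.455, 0.543, -0.452]
wrist_force: [-5.2, 8.8, 11.6]
grip_width: -0.001
```

>>> send_rows --rot '[[0, 0, 0], [0, 0, 0]]' --translation '[[0, 0, 0.05], [0, 0, 0.1]]' --gripper '[-1, -1]'

```text
t: 11.03
tcp_pos: [0.459, 0.1182, 0.0572]
orientation: [0.542, 0.455, 0.543, -0.452]
wrist_force: [-9.3, 14.3, 11.3]
grip_width: 0.002
```

>>> send_rows --rot '[[0, 0, 0], [0, 0, 0]]' --translation '[[0, 0, 0.05], [0, 0, 0.1]]' --gripper '[-1, -1]'

```text
t: 11.2
tcp_pos: [0.4591, 0.118, 0.0572]
orientation: [0.542, 0.455, 0.544, -0.451]
wrist_force: [-11.8, 23.2, 12.0]
grip_width: 0.001
```

```bash
python3 - <<'E'
from h import *
plan(V(-.088,.03+.034-.005,.058),VY)
s=cv2.cvtColor(capture("scene"),cv2.COLOR_RGB2BGR)
crop(s,245,110,85,60,9,"pics/s11.png")
t=cv2.cvtColor(capture("top"),cv2.COLOR_RGB2BGR)
crop(cv2.convertScaleAbs(t,alpha=1.6,beta=10),120,165,150,110,5,"pics/t11.png")
E
```

```text
tcp [0.4591 0.118  0.0572] ydir deg 10.3 tilt 0.44 w 0.001 F [-11.8  23.2  12. ] t 11.2 j [-0.15  0.57 -0.3   2.28  0.48  0.34 -0.68]
rot [ 0.   -0.08 -0.04]
tr [-0.03 -0.07  0.26]
```

View pics/t11.png

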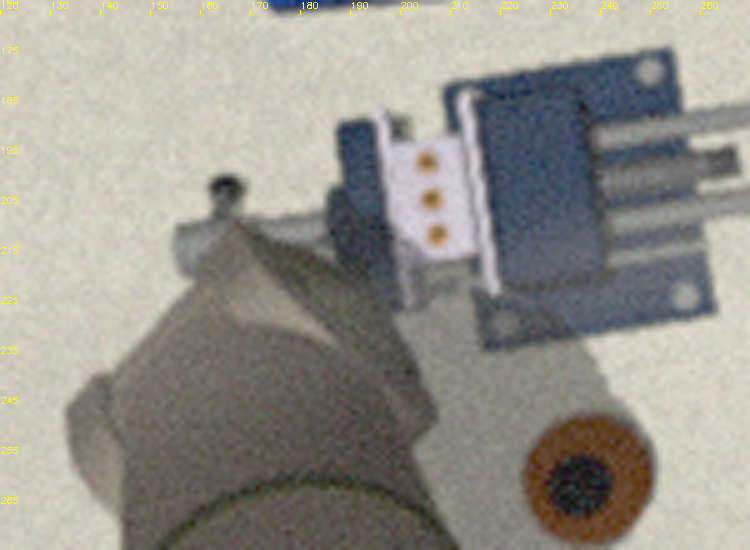

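The jaw face is now up to the block at (198–213, 190–218), and the push force rose from 8 to 23 N, so block and jaw are home. I relax the push and lift off the lever.

>>> send_rows --rot '[[0, 0, 0], [0, 0, 0], [0, 0, 0], [0, 0, 0], [0, 0, 0], [0, 0, 0], [0, 0, 0], [0, 0, 0]]' --translation '[[0, 0, -0.05], [-0.3, 0, -0.05], [-0.6, 0, -0.07], [-1, 0, -0.1], [-1.8, 0, -0.1], [-2.8, 0, -0.1], [-4, 0, -0.1], [-4.4, 0, -0.1]]' --gripper '[-1, -1, -1, -1, -1, -1, -1, -1]'

```text
t: 11.97
tcp_pos: [0.4601, 0.1153, 0.1695]
orientation: [0.542, 0.455, 0.541, -0.453]
wrist_force: [0.6, -0.1, 0.8]
grip_width: 0.003
```

```bash
python3 - <<'E'
from h import *
plan(V(-.064,.142,.2),VY)
s=cv2.cvtColor(capture("scene"),cv2.COLOR_RGB2BGR)
crop(s,245,110,85,60,9,"pics/s12.png")
t=cv2.cvtColor(capture("top"),cv2.COLOR_RGB2BGR)
crop(cv2.convertScaleAbs(t,alpha=1.6,beta=10),120,165,150,110,5,"pics/t12.png")
E
```

```text
tcp [0.4601 0.1153 0.1695] ydir deg 10.0 tilt 0.2 w 0.003 F [ 0.6 -0.1  0.8] t 11.97 j [-0.01  0.39 -0.47  2.18  0.3   0.63 -0.52]
rot [-0.06 -0.01 -0.04]
tr [-1.22  0.86 -3.18]
```

View pics/s12.png

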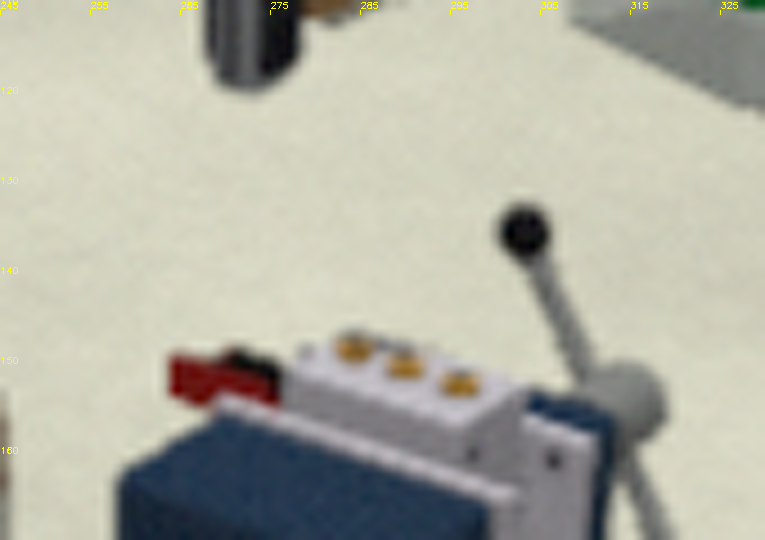

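View pics/t12.png

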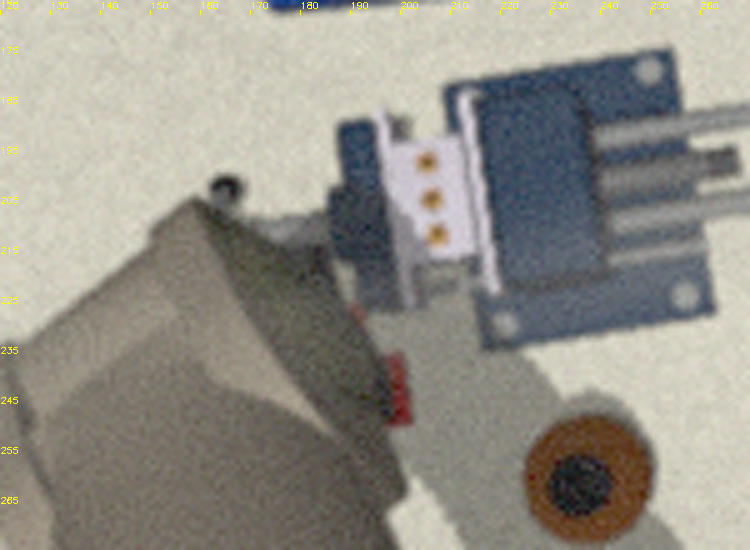

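```bash
python3 - <<'E'
from h import *
b=np.array([.4836,.2653,.131]);d=V(0,.063,0)-V(0,0,0)
print(b-d,proj("scene",b-d), "measured 303.3,135.6")
print(proj("scene",b),"meas 314,129")
plan(b-d+[0,0,.085],VY+90,[b-d+[0,0,.07]])
E
```

```text
[0.49486454 0.20331524 0.131     ] [302.67702474 135.73455901] measured 303.3,135.6
[313.79523329 129.03517119] meas 314,129
tcp [0.4603 0.1148 0.1683] ydir deg 10.0 tilt 0.24 w -0.001 F [-0.3  0.5 -0.1] t 12.07 j [-0.01  0.39 -0.47  2.18  0.3   0.63 -0.52]
rot [-18.07   0.04  -0.04]
tr [-1.9   1.98 -3.25]
tr [-1.3   1.98 -3.25]
```

The lever is back up with its pad at (270,151), and the jaw stays against the block. The upper ball is at (303,135.6), within 1 px of where it should be. I'll grip it with the fingers across vise y and turn it along its arc.

>>> send_rows --rot '[[-1, 0, 0], [-2.3, 0, 0], [-3.6, 0, 0], [-4.9, 0, 0], [-6.2, 0, 0], [-7.5, 0, 0], [-8.8, 0, 0], [-10.1, 0, 0]]' --translation '[[-1, 0, 0], [-1.9, 0, 0], [-1.9, 0.3, -0.5], [-1.9, 0.6, -1.1], [-1.9, 0.9, -1.7], [-1.9, 1.2, -2.2], [-1.9, 1.6, -2.7], [-1.9, 2, -3.2]]' --gripper '[-1, -1, -0.5, 0.1, 0.1, 0.1, 0.1, 0.1]'

```text
t: 12.73
tcp_pos: [0.4943, 0.2025, 0.2126]
orientation: [0.684, 0.178, 0.685, -0.178]
wrist_force: [0.3, -0.3, 0.3]
grip_width: 0.547
```

>>> send_rows --rot '[[-1.3, 0, 0], [-2.6, 0, 0], [-3.9, 0, 0], [-5.2, 0, 0], [-6.5, 0, 0], [-8, 0, 0], [-8, 0, 0]]' --translation '[[0, 0, 0], [0, 0, 0], [0, 0, 0], [0, 0, 0], [0, 0, 0], [0, 0, 0], [0, 0, 0]]' --gripper '[0.1, 0.1, 0.1, 0.1, 0.1, 0.1, 0.1]'

```text
t: 13.32
tcp_pos: [0.494, 0.2018, 0.2124]
orientation: [0.703, -0.067, 0.705, 0.067]
wrist_force: [-0.9, 0.2, -0.3]
grip_width: 0.551
```

```bash
python3 - <<'E'
from h import *
b=np.array([.4949,.2033,.131])
plan(b+[0,0,.02],VY+90,[b+[0,0,-.03]])
s=cv2.cvtColor(capture("scene"),cv2.COLOR_RGB2BGR)
crop(s,245,90,100,80,8,"pics/s13.png")
E
```

```text
tcp [0.494  0.2018 0.2124] ydir deg 100.8 tilt 0.13 w 0.551 F [-0.9  0.2 -0.3] t 13.32 j [ 0.16  0.51 -0.92  1.99  0.51  0.9   0.72]
rot [ 0.1  -0.03 -0.  ]
tr [2.45 0.05 0.05]
tr [4.45 0.05 0.05]
```

View pics/s13.png

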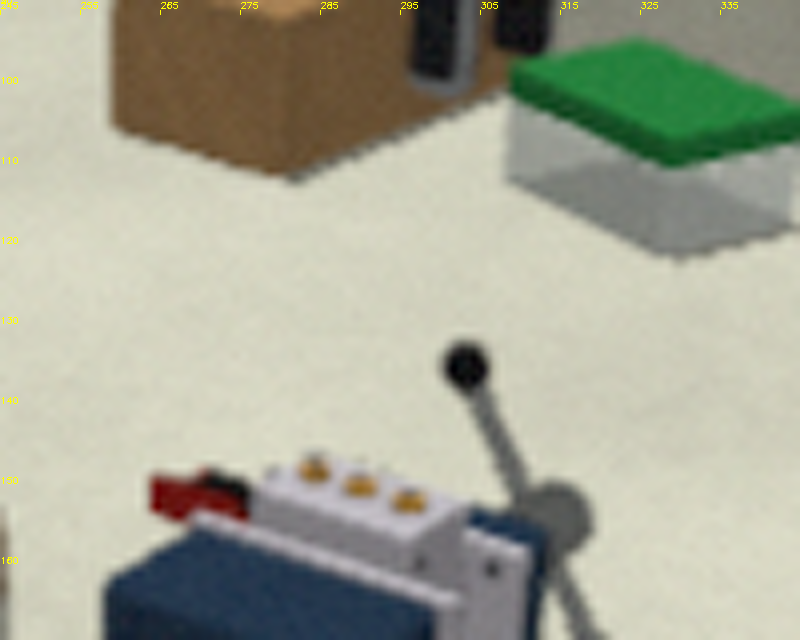

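The finger pair at (301,100)/(309,96) is centred over the ball at (303,136). Lowering.

>>> send_rows --rot '[[0, 0, 0], [0, 0, 0], [0, 0, 0], [0, 0, 0], [0, 0, 0], [0, 0, 0], [0, 0, 0]]' --translation '[[0.8, 0, 0], [1.8, 0, 0], [2.8, 0, 0], [3.7, 0.1, 0], [4.3, 0.1, 0], [4.6, 0.1, 0], [4.6, 0.1, 0]]' --gripper '[0.1, 0.1, 0.1, 0.1, 0.1, 0.1, 0.1]'

```text
t: 13.95
tcp_pos: [0.493, 0.2043, 0.0973]
orientation: [0.703, -0.064, 0.705, 0.064]
wrist_force: [-0.6, -0.0, 0.5]
grip_width: 0.55
```

```bash
python3 - <<'E'
from h import *
b=np.array([.4949,.2033,.131])
plan(b+[0,0,-.034],VY+90)
s=cv2.cvtColor(capture("scene"),cv2.COLOR_RGB2BGR)
crop(s,245,90,100,80,8,"pics/s14.png")
E
```

```text
tcp [0.493  0.2043 0.0973] ydir deg 100.4 tilt 0.17 w 0.55 F [-0.6 -0.   0.5] t 13.95 j [ 0.03  0.64 -0.77  2.1   0.72  0.69  0.52]
rot [ 0.02 -0.03  0.01]
tr [ 0.01 -0.05  0.07]
```

View pics/s14.png

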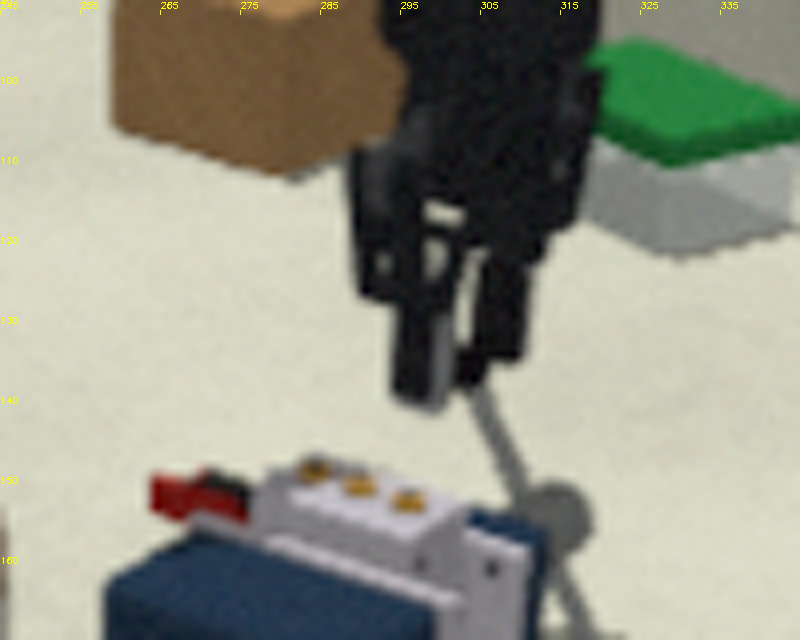

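The ball at (303,136) lies between the two fingertips at (297,141) and (306,135). Closing on it with small corrections.

>>> send_rows --rot '[[0, 0, 0], [0, 0, 0], [0, 0, 0], [0, 0, 0], [0, 0, 0], [0, 0, 0]]' --translation '[[0.1, 0, 0.1], [0.1, 0, 0.1], [0.1, 0, 0.1], [0.1, 0, 0.1], [0.1, 0, 0.1], [0.1, 0, 0.1]]' --gripper '[-0.2, -0.6, -0.9, -0.9, -0.9, -0.9]' --force 80

```text
t: 14.5
tcp_pos: [0.4971, 0.2045, 0.0974]
orientation: [0.705, -0.065, 0.704, 0.064]
wrist_force: [0.8, -3.0, 6.5]
grip_width: 0.159
```

```bash
python3 - <<'E'
from h import *
b=np.array([.4949,.2033,.131])
plan(b+[0,0,-.034],VY+90)
s=cv2.cvtColor(capture("scene"),cv2.COLOR_RGB2BGR)
crop(s,245,90,100,80,8,"pics/s15.png")
E
```

```text
tcp [0.4971 0.2045 0.0974] ydir deg 100.4 tilt 0.1 w 0.159 F [ 0.8 -3.   6.5] t 14.5 j [ 0.03  0.64 -0.77  2.09  0.72  0.69  0.52]
rot [0.03 0.02 0.01]
tr [ 0.02 -0.03 -0.1 ]
```

View pics/s15.png

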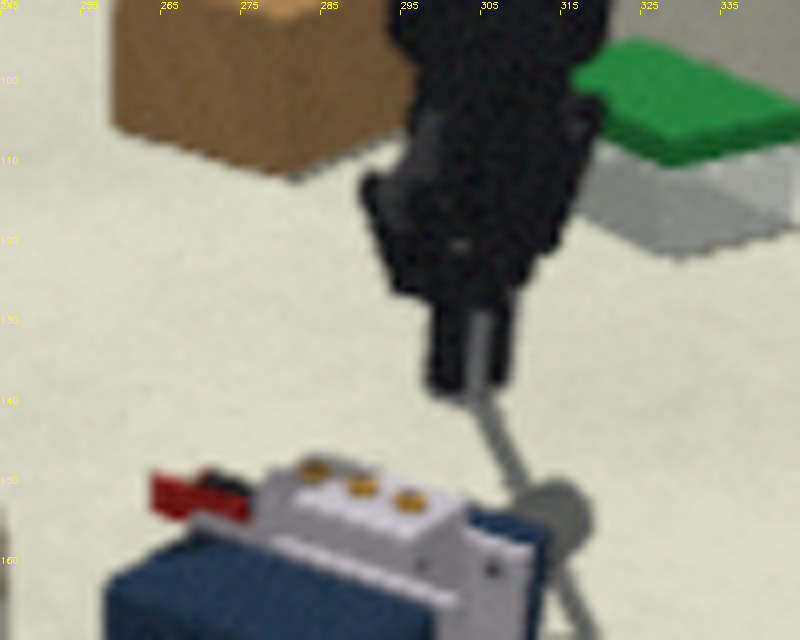

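The gripper holds the ball, width about 0.16. I start turning along the arc, with the lever-side end going down.

>>> send_rows --rot '[[0, 0, 0], [0, 0, 0], [0, 0, 0], [0, 0, 0], [0, 0, 0], [0, 0, 0]]' --translation '[[0.13, 0, -0.18], [0.26, 0, -0.35], [0.42, 0, -0.5], [0.59, 0, -0.65], [0.78, 0, -0.78], [0.97, 0, -0.9]]' --gripper '[-0.9, -0.9, -0.9, -0.9, -0.9, -0.9]'

```text
t: 15.05
tcp_pos: [0.4703, 0.1994, 0.0729]
orientation: [0.703, -0.067, 0.705, 0.064]
wrist_force: [-15.0, -5.1, 18.7]
grip_width: 0.158
```

```bash
python3 - <<'E'
from h import *
plan(V(-.065,.142,.044),VY+90)
s=cv2.cvtColor(capture("scene"),cv2.COLOR_RGB2BGR)
crop(s,245,90,100,80,8,"pics/s16.png")
E
```

```text
tcp [0.4703 0.1994 0.0729] ydir deg 100.6 tilt 0.31 w 0.158 F [-15.   -5.1  18.7] t 15.05 j [-0.01  0.65 -0.73  2.16  0.78  0.61  0.44]
rot [ 0.06 -0.05  0.04]
tr [ 1.16 -0.06 -0.17]
```

View pics/s16.png

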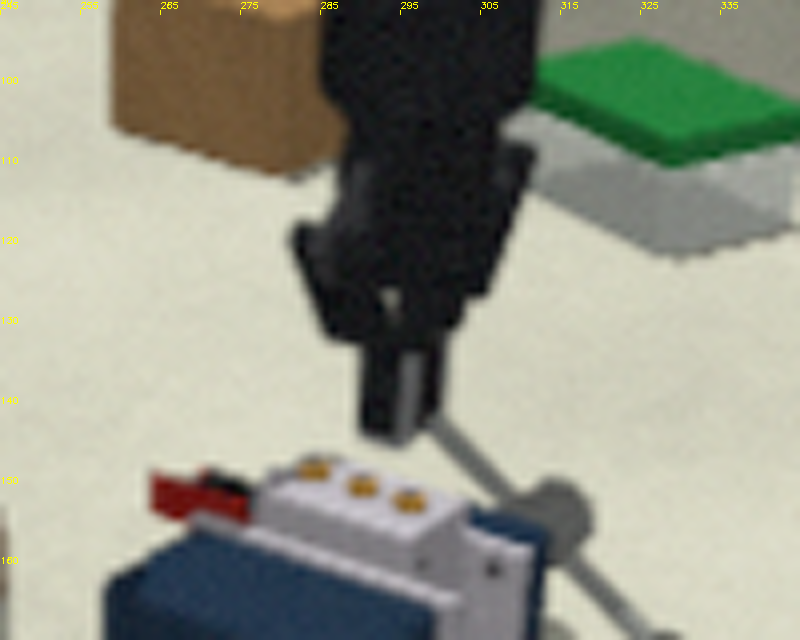

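The bar has turned about 30° and the grip holds. A radial force of about 20 N shows my arc is slightly tight, so I widen it by 2 mm.

>>> send_rows --rot '[[0, 0, 0], [0, 0, 0], [0, 0, 0], [0, 0, 0], [0, 0, 0], [0, 0, 0], [0, 0, 0]]' --translation '[[0.17, 0, -0.18], [0.38, 0, -0.26], [0.6, 0, -0.33], [0.82, 0, -0.37], [1.05, 0, -0.39], [1.29, 0, -0.39], [1.29, 0, -0.39]]' --gripper '[-0.9, -0.9, -0.9, -0.9, -0.9, -0.9, -0.9]'

```text
t: 15.68
tcp_pos: [0.4494, 0.1924, 0.037]
orientation: [0.696, -0.07, 0.712, 0.062]
wrist_force: [-44.2, -8.6, 0.6]
grip_width: 0.048
```

```bash
python3 - <<'E'
from h import *
plan(V(-.065,.142,.044),VY+90)
s=cv2.cvtColor(capture("scene"),cv2.COLOR_RGB2BGR)
crop(s,245,90,100,80,8,"pics/s17.png")
E
```

```text
tcp [0.4494 0.1924 0.037 ] ydir deg 100.7 tilt 1.44 w 0.048 F [-44.2  -8.6   0.6] t 15.68 j [-0.07  0.69 -0.66  2.22  0.86  0.54  0.35]
rot [ 0.08 -0.27  0.11]
tr [-0.3   0.06  0.69]
```

View pics/s17.png

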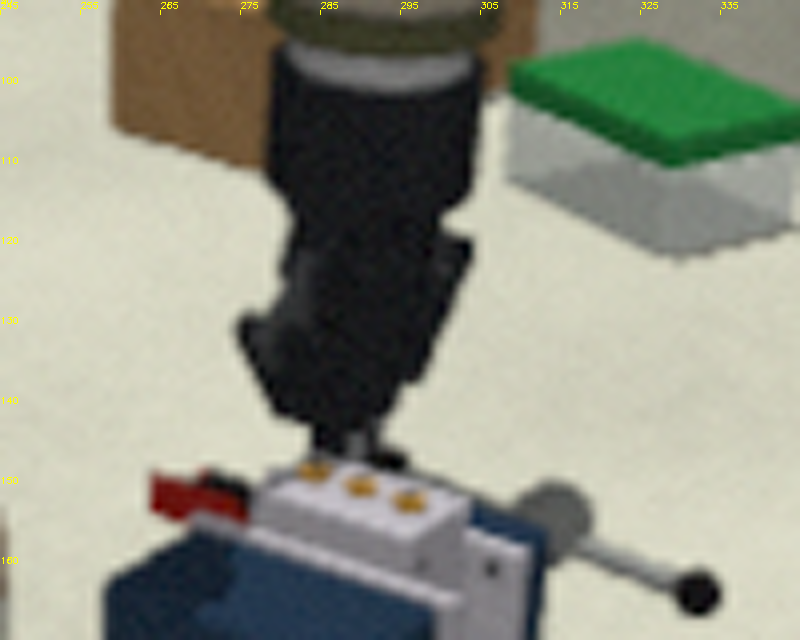

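The grip slipped: the ball is at (294,147) with the bar nearly horizontal, and the fingers are just outboard of it. I open, back off outward and rise.

>>> send_rows --rot '[[0, 0.3, 0], [0, 0.3, 0], [0, 0.3, 0], [0, 0.3, 0], [0, 0.3, 0], [0, 0.3, 0], [0, 0.3, 0], [0, 0.3, 0]]' --translation '[[0, 0, -0.2], [0, 0, -0.2], [0, 0, -0.2], [-1, 0, -0.2], [-2, 0, -0.1], [-3, 0, 0.3], [-4, 0, 0.6], [-4, 0, 0.6]]' --gripper '[-0.5, -0.2, 0, 0, 0, -0.4, -1, -1]'

```text
t: 16.4
tcp_pos: [0.4836, 0.2041, 0.1447]
orientation: [0.698, -0.064, 0.71, 0.064]
wrist_force: [1.5, 0.5, 0.5]
grip_width: 0.079
```

```bash
python3 - <<'E'
from h import *
plan(V(-.065,.142,.12),VY+90)
s=cv2.cvtColor(capture("scene"),cv2.COLOR_RGB2BGR)
crop(s,245,90,100,80,8,"pics/s18.png")
t=cv2.cvtColor(capture("top"),cv2.COLOR_RGB2BGR)
crop(cv2.convertScaleAbs(t,alpha=1.6,beta=10),120,165,150,110,5,"pics/t18.png")
E
```

```text
tcp [0.4836 0.2041 0.1447] ydir deg 100.4 tilt 1.0 w 0.079 F [1.5 0.5 0.5] t 16.4 j [ 0.09  0.58 -0.85  2.07  0.61  0.78  0.6 ]
rot [ 0.02 -0.2  -0.03]
tr [ 1.   -0.16 -0.71]
```

View pics/s18.png

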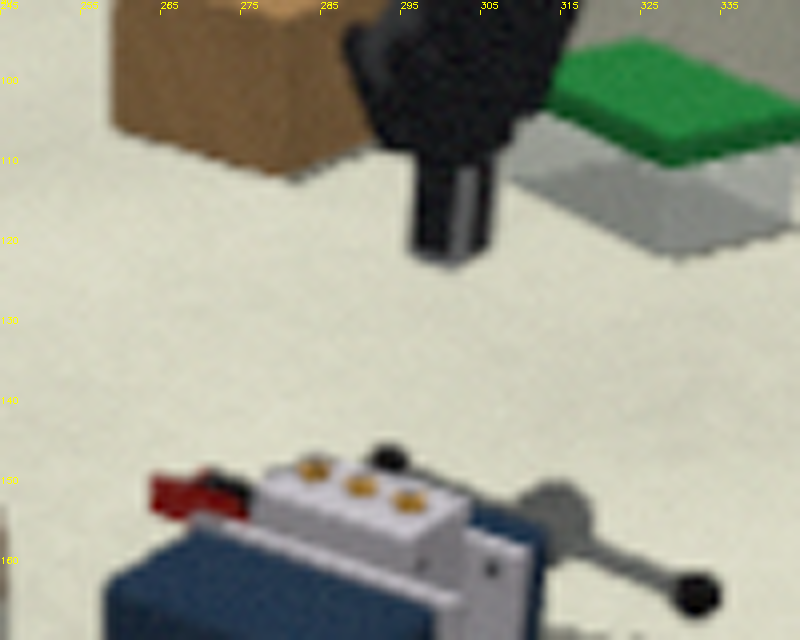

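View pics/t18.png

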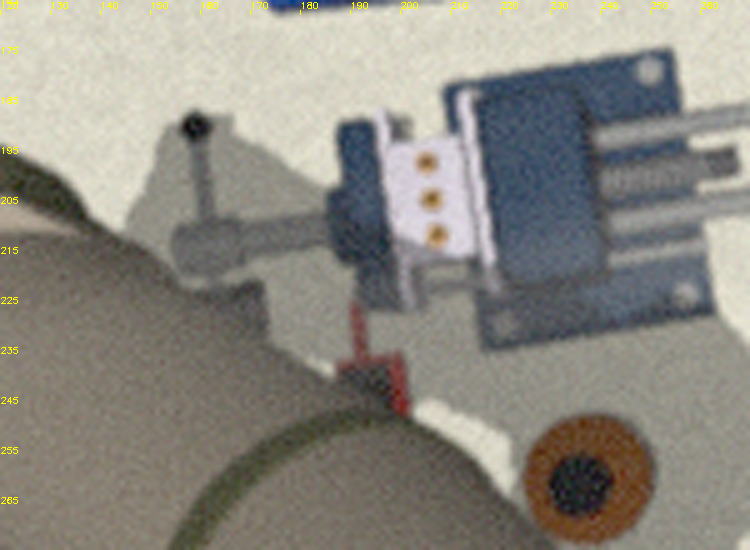

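```bash
python3 - <<'E'
from h import *
p,e=tri((158.7,190.1),(331.6,163.9));print("ball far",p,e)
def inv(p):
    a=np.radians(VY);d=np.array(p)-V0;return np.array([d[0]*np.cos(a)+d[1]*np.sin(a),-d[0]*np.sin(a)+d[1]*np.cos(a),p[2]])
print(inv(p)); print("hub scene meas 314,154.5 pred",proj("scene",V(0,.142,.078)),"top pred",proj("top",V(0,.142,.078)))
tc=cur()[0]["tcp_pos"];print("tcp vise",inv(tc))
for dz in(0,.02,.025,.03):print(dz,proj("scene",tc+[0,0,dz]),"meas tip 300.5,122")
for th in(0,5,10,15):
    print(th,"near ball",proj("scene",V(-.064*np.cos(np.radians(th)),.142,.078+.064*np.sin(np.radians(th)))),"meas 293.3,147.5")
E
```

```text
ball far [0.59142659 0.22157382 0.07243566] 0.0005874105488151724
[0.0624314  0.14372711 0.07243566]
hub scene meas 314,154.5 pred [311.8579182  156.07725406] top pred [162.00750941 213.49868992]
tcp vise [-0.04969329  0.14446461  0.14120124]
0 [299.03500992 131.05048256] meas tip 300.5,122
0.02 [299.52768415 124.47821805] meas tip 300.5,122
0.025 [299.65229707 122.81588419] meas tip 300.5,122
0.03 [299.77749588 121.14573453] meas tip 300.5,122
0 near ball [292.9635798  150.00105921] meas 293.3,147.5
5 near ball [293.15025678 148.31114235] meas 293.3,147.5
10 near ball [293.47689391 146.66968236] meas 293.3,147.5
15 near ball [293.9423746  145.08867884] meas 293.3,147.5
```

Triangulating the far ball puts it at vise (0.062, 0.144) and z 0.072, which matches the 64 mm arm length. The lever-side end is therefore still about 5° above horizontal. I'll push it down from above with shut fingers.

```bash
python3 - <<'E'
from h import *
plan(V(-.061,.143,.078),VY+90,[V(-.061,.143,z) for z in (.0707,.0529,.037)])
E
```

```text
tcp [0.481  0.2023 0.1412] ydir deg 100.4 tilt 1.27 w 0.003 F [-0.4  0.5 -0.3] t 16.5 j [ 0.08  0.59 -0.85  2.07  0.62  0.78  0.6 ]
rot [ 0.02 -0.25 -0.01]
tr [ 2.54 -0.06 -0.4 ]
tr [ 2.83 -0.06 -0.39]
tr [ 3.54 -0.06 -0.37]
tr [ 4.18 -0.06 -0.36]
```

>>> send_rows --rot '[[0, -0.25, 0], [0, -0.25, 0], [0, -0.25, 0], [0, -0.25, 0], [0, -0.25, 0]]' --translation '[[0.8, 0, -0.4], [1.6, 0, -0.4], [2.3, 0, -0.4], [2.5, 0, -0.4], [2.5, 0, -0.4]]' --gripper '[-1, -1, -1, -1, -1]'

```text
t: 16.92
tcp_pos: [0.4669, 0.1995, 0.0763]
orientation: [0.702, -0.065, 0.707, 0.065]
wrist_force: [-0.4, -0.6, 0.1]
grip_width: 0.0
```

>>> send_rows --rot '[[0, 0, 0], [0, 0, 0], [0, 0, 0], [0, 0, 0]]' --translation '[[0.2, 0, 0], [0.4, 0, 0], [0.6, 0, 0], [0.8, 0, 0]]' --gripper '[-1, -1, -1, -1]'

```text
t: 17.25
tcp_pos: [0.4675, 0.1999, 0.0579]
orientation: [0.703, -0.065, 0.706, 0.065]
wrist_force: [-4.5, -0.1, 5.7]
grip_width: -0.0
```

```bash
python3 - <<'E'
from h import *
plan(V(-.058,.143,.037),VY+90,[V(-.05,.143,z) for z in (.025,)])
s=cv2.cvtColor(capture("scene"),cv2.COLOR_RGB2BGR)
crop(s,245,90,100,90,8,"pics/s19.png")
E
```

```text
tcp [0.4675 0.1999 0.0579] ydir deg 100.5 tilt 0.25 w -0.0 F [-4.5 -0.1  5.7] t 17.25 j [-0.04  0.67 -0.7   2.18  0.82  0.58  0.41]
rot [ 0.04 -0.05 -0.  ]
tr [ 0.84 -0.06  0.22]
tr [ 1.31 -0.07  0.54]
```

View pics/s19.png

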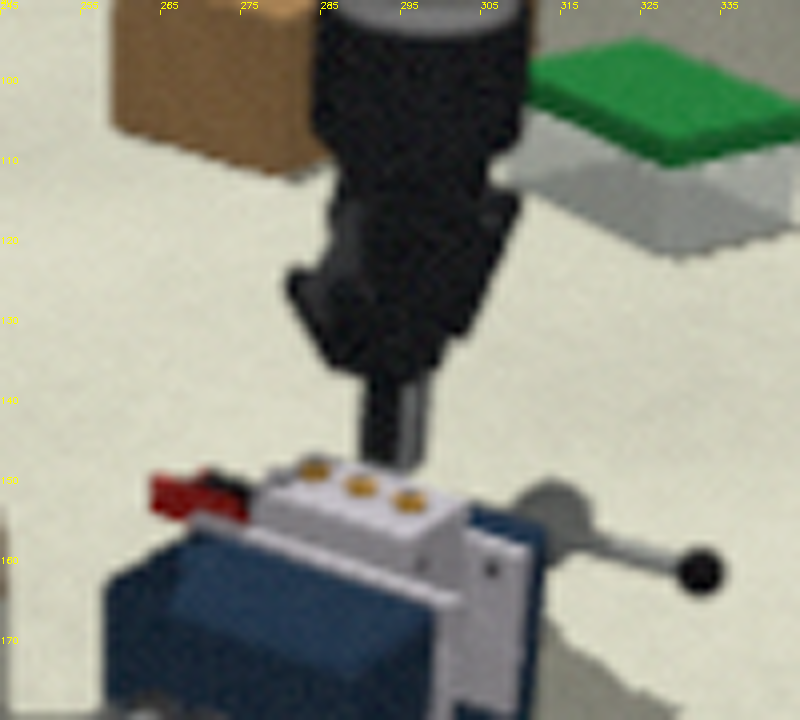

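Pushing works: the far ball rose to (333,161.5). Continuing down along the arc.

>>> send_rows --rot '[[0, 0, 0], [0, 0, 0], [0, 0, 0], [0, 0, 0], [0, 0, 0], [0, 0, 0], [0, 0, 0]]' --translation '[[0.2, 0, 0], [0.4, 0, 0.05], [0.6, 0, 0.1], [0.8, 0, 0.2], [1, 0, 0.3], [1.2, 0, 0.42], [1.3, 0, 0.5]]' --gripper '[-1, -1, -1, -1, -1, -1, -1]'

```text
t: 17.88
tcp_pos: [0.4794, 0.2018, 0.0243]
orientation: [0.702, -0.065, 0.706, 0.065]
wrist_force: [-5.0, -0.0, 2.7]
grip_width: -0.0
```

```bash
python3 - <<'E'
from h import *
plan(V(-.058,.143,.037),VY+90,[V(-.05,.143,z) for z in (.025,)])
s=cv2.cvtColor(capture("scene"),cv2.COLOR_RGB2BGR)
crop(s,245,90,100,90,8,"pics/s20.png")
E
```

```text
tcp [0.4794 0.2018 0.0243] ydir deg 100.5 tilt 0.36 w -0.0 F [-5.  -0.   2.7] t 17.88 j [-0.07  0.73 -0.64  2.17  0.89  0.54  0.36]
rot [ 0.04 -0.07  0.  ]
tr [-0.51 -0.05 -0.27]
tr [-0.03 -0.05  0.05]
```

View pics/s20.png

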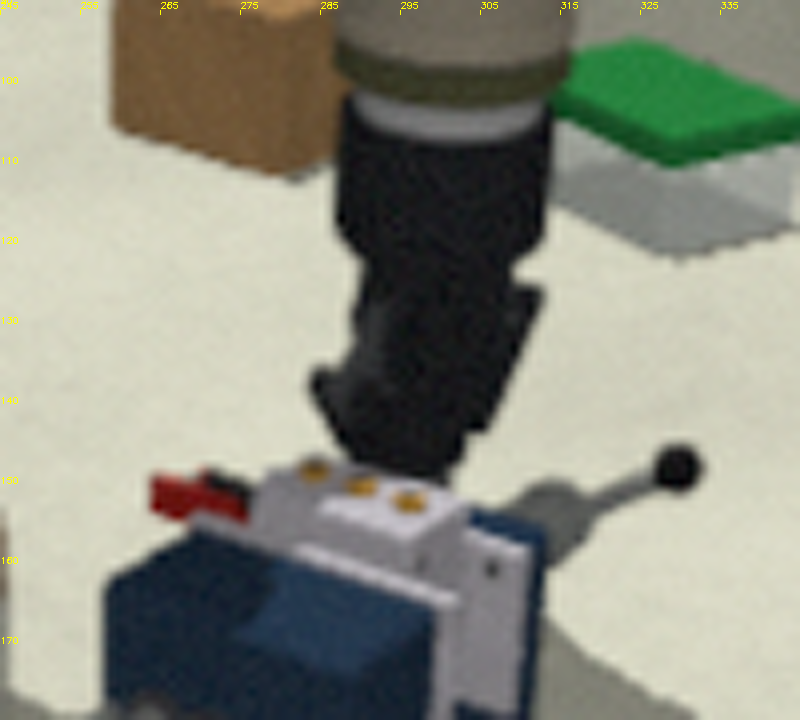

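>>> send_rows --rot '[[0, 0, 0], [0, 0, 0], [0, 0, 0]]' --translation '[[0.2, 0, 0.12], [0.4, 0, 0.28], [0.5, 0, 0.38]]' --gripper '[-1, -1, -1]'

```text
t: 18.18
tcp_pos: [0.4899, 0.2039, 0.012]
orientation: [0.703, -0.065, 0.706, 0.065]
wrist_force: [-3.6, -0.8, 5.4]
grip_width: -0.002
```

```bash
python3 - <<'E'
from h import *
plan(V(-.05,.143,.18),VY+90)
s=cv2.cvtColor(capture("scene"),cv2.COLOR_RGB2BGR)
crop(s,245,90,100,90,8,"pics/s21.png")
E
```

```text
tcp [0.4899 0.2039 0.012 ] ydir deg 100.5 tilt 0.25 w -0.002 F [-3.6 -0.8  5.4] t 18.18 j [-0.08  0.75 -0.62  2.15  0.91  0.53  0.35]
rot [ 0.04 -0.05  0.  ]
tr [-6.72 -0.06 -0.4 ]
```

View pics/s21.png

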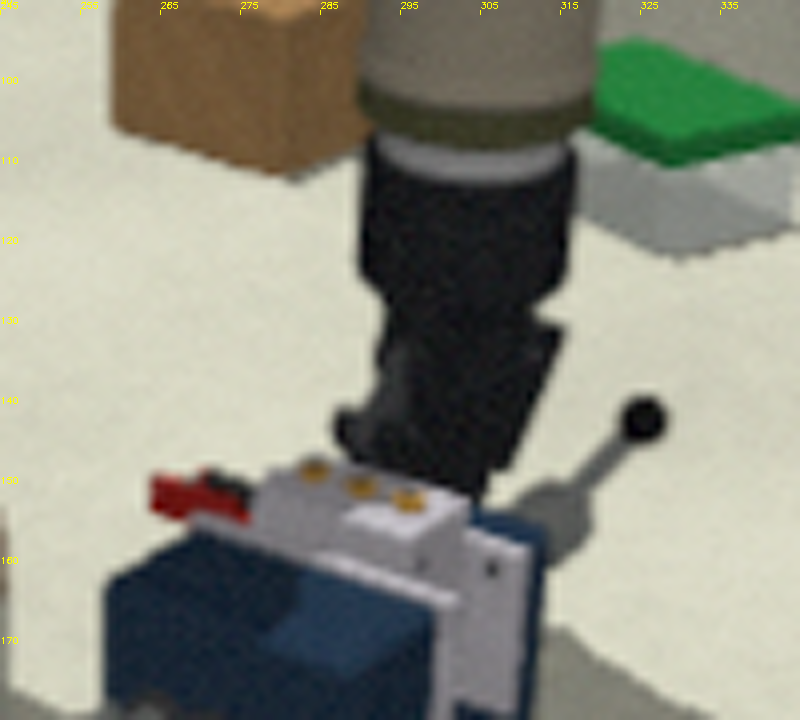

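The far ball is now at (325,142), so the bar has turned about 110° in all, still idle. I now go to the other ball, on the +x side, and push it sideways over the top.

>>> send_rows --rot '[[0, 0, 0], [0, 0, 0], [0, 0, 0], [0, 0, 0], [0, 0, 0], [0, 0, 0], [0, 0, 0], [0, 0, 0]]' --translation '[[-1.2, 0, -0.1], [-2.7, 0, -0.1], [-4.2, 0, -0.1], [-5.7, 0, 0], [-6.8, 0, 1], [-7, 0, 2.3], [-7, 0, 3.6], [-7, 0, 4.5]]' --gripper '[-1, -1, -1, -1, -1, -1, -1, -1]'

```text
t: 18.9
tcp_pos: [0.6049, 0.224, 0.1883]
orientation: [0.704, -0.064, 0.704, 0.064]
wrist_force: [0.7, -0.4, -0.3]
grip_width: 0.004
```

```bash
python3 - <<'E'
from h import *
plan(V(.07,.143,.14),VY+90,[V(.07,.143,.089)])
s=cv2.cvtColor(capture("scene"),cv2.COLOR_RGB2BGR)
crop(s,255,90,100,90,8,"pics/s22.png")
t=cv2.cvtColor(capture("top"),cv2.COLOR_RGB2BGR)
crop(cv2.convertScaleAbs(t,alpha=1.6,beta=10),120,165,150,110,5,"pics/t22.png")
for th in(125,130,135,140):print(th,proj("scene",V(-.064*np.cos(np.radians(th)),.143,.078+.064*np.sin(np.radians(th)))))
E
```

```text
tcp [0.6049 0.224  0.1883] ydir deg 100.4 tilt 0.03 w 0.004 F [ 0.7 -0.4 -0.3] t 18.9 j [ 0.09  0.66 -0.85  1.77  0.58  0.98  0.76]
rot [ 0.01 -0.01 -0.  ]
tr [ 1.93 -0.03 -0.24]
tr [ 3.97 -0.03 -0.24]
125 [325.33717048 142.60147141]
130 [326.64310808 144.15483899]
135 [327.83395679 145.80317427]
140 [328.89938082 147.5323361 ]
```

View pics/s22.png

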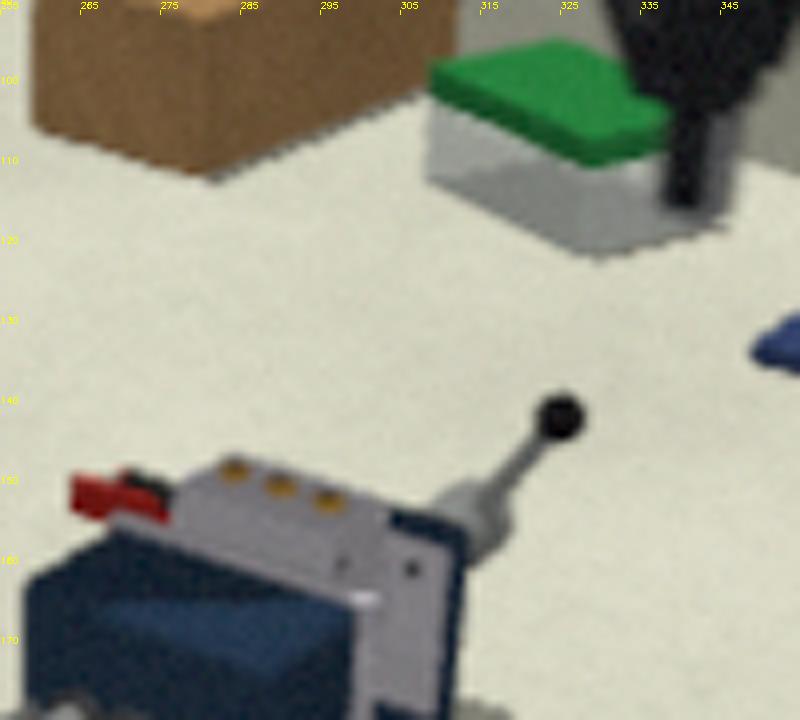

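View pics/t22.png

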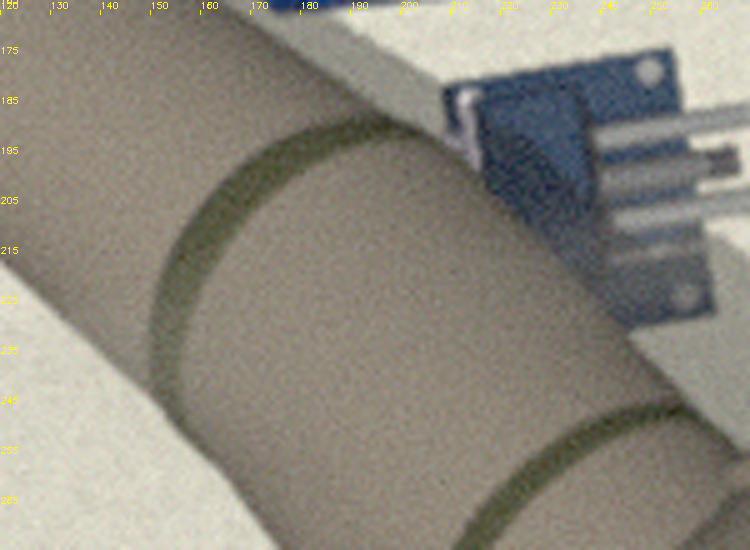

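The ball is at (325,142), so 124°, i.e. vise x +0.036, z 0.131. The shut fingers are about 40 mm beyond it. I lower them beside it and push towards the lever side.

>>> send_rows --rot '[[0, 0, 0], [0, 0, 0], [0, 0, 0], [0, 0, 0], [0, 0, 0], [0, 0, 0], [0, 0, 0], [0, 0, 0]]' --translation '[[1.2, 0, 0], [2.6, 0, 0], [3.6, 0, 0], [3.8, 0, -0.2], [3.8, 0, -0.8], [3.8, 0, -1.2], [3.8, 0, -1.6], [3.8, 0, -2]]' --gripper '[-1, -1, -1, -1, -1, -1, -1, -1]'

```text
t: 19.67
tcp_pos: [0.5557, 0.2168, 0.0957]
orientation: [0.706, -0.063, 0.702, 0.065]
wrist_force: [13.6, -0.2, 9.6]
grip_width: 0.002
```

```bash
python3 - <<'E'
from h import *
plan(V(-.02,.143,.089),VY+90)
s=cv2.cvtColor(capture("scene"),cv2.COLOR_RGB2BGR)
crop(s,255,90,100,90,8,"pics/s23.png")
E
```

```text
tcp [0.5557 0.2168 0.0957] ydir deg 100.5 tilt 0.36 w 0.002 F [13.6 -0.2  9.6] t 19.67 j [ 0.04  0.7  -0.77  1.97  0.71  0.76  0.59]
rot [ 0.03  0.07 -0.02]
tr [ 0.26 -0.09 -1.86]
```

View pics/s23.png

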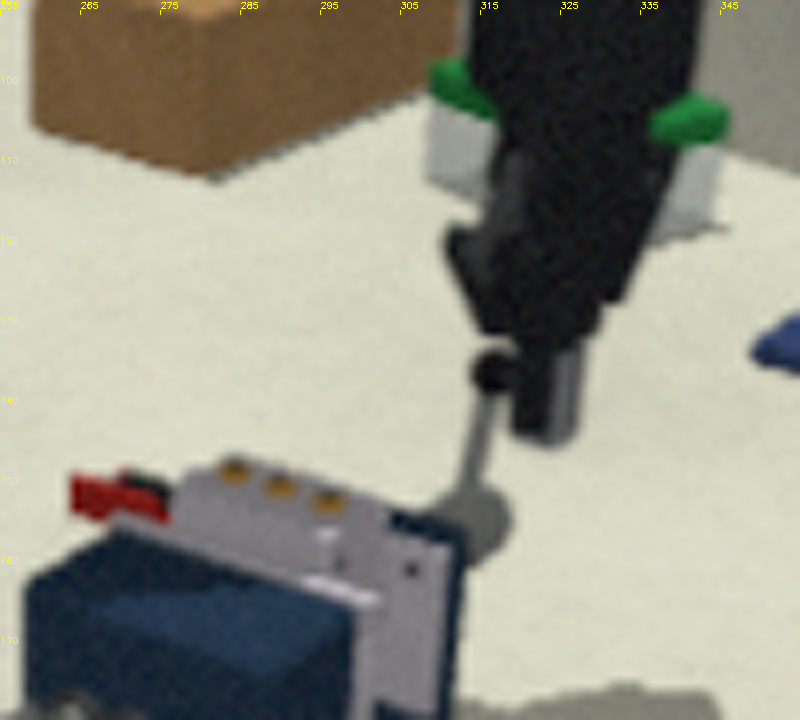

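The bar is almost upright (ball at (315.5,136)) and the force is rising to 14 N, so it starts to bite. Continuing.

>>> send_rows --rot '[[0, 0, 0], [0, 0, 0], [0, 0, 0], [0, 0, 0], [0, 0, 0], [0, 0, 0]]' --translation '[[0, 0, -0.25], [0, 0, -0.5], [0, 0, -0.75], [0, 0, -1], [0, 0, -1.3], [0, 0, -1.6]]' --gripper '[-1, -1, -1, -1, -1, -1]'

```text
t: 20.22
tcp_pos: [0.5206, 0.2114, 0.096]
orientation: [0.708, -0.062, 0.7, 0.067]
wrist_force: [30.3, 6.6, -6.4]
grip_width: -0.005
```

```bash
python3 - <<'E'
from h import *
plan(V(-.02,.143,.089),VY+90)
s=cv2.cvtColor(capture("scene"),cv2.COLOR_RGB2BGR)
crop(s,255,90,100,90,8,"pics/s24.png")
E
```

```text
tcp [0.5206 0.2114 0.096 ] ydir deg 100.4 tilt 0.79 w -0.005 F [30.3  6.6 -6.4] t 20.22 j [ 0.03  0.66 -0.77  2.05  0.73  0.7   0.54]
rot [ 0.02  0.14 -0.07]
tr [ 0.28 -0.14 -0.44]
```

View pics/s24.png

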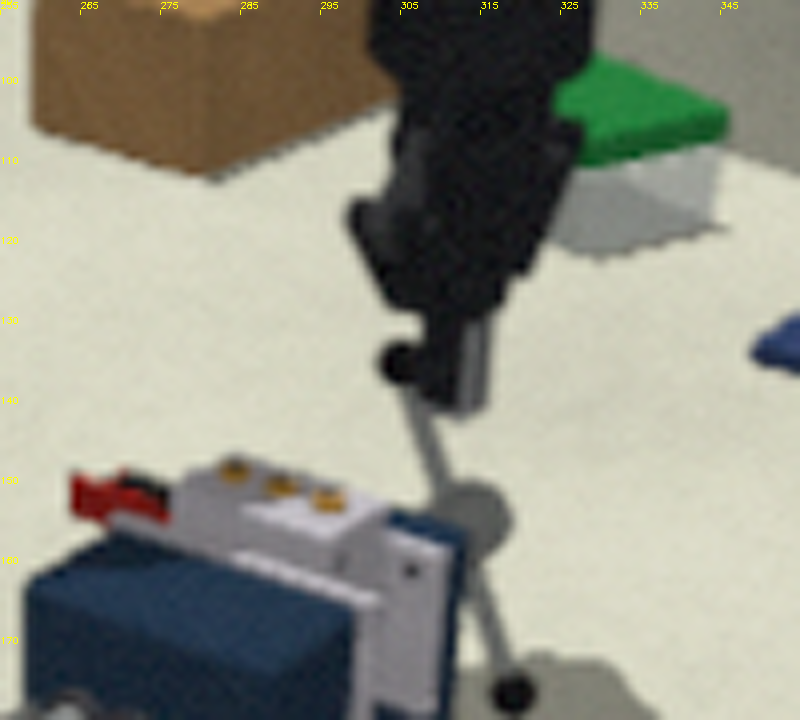

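The resistance climbs: 30 N at about 61°, roughly 1.7 N m, so the screw is biting. A little more, along the tangent.

>>> send_rows --rot '[[0, 0, 0], [0, 0, 0], [0, 0, 0]]' --translation '[[0.05, 0, -0.1], [0.1, 0, -0.2], [0.15, 0, -0.3]]' --gripper '[-1, -1, -1]'

```text
t: 20.52
tcp_pos: [0.5137, 0.2109, 0.094]
orientation: [0.709, -0.062, 0.699, 0.067]
wrist_force: [22.5, 2.8, 17.7]
grip_width: -0.002
```

```bash
python3 - <<'E'
from h import *
plan(V(-.02,.143,.089),VY+90)
s=cv2.cvtColor(capture("scene"),cv2.COLOR_RGB2BGR)
crop(s,255,90,100,90,8,"pics/s25.png")
E
```

```text
tcp [0.5137 0.2109 0.094 ] ydir deg 100.4 tilt 0.88 w -0.002 F [22.5  2.8 17.7] t 20.52 j [ 0.02  0.66 -0.77  2.07  0.73  0.69  0.53]
rot [ 0.03  0.16 -0.06]
tr [ 0.2  -0.17 -0.17]
```

View pics/s25.png

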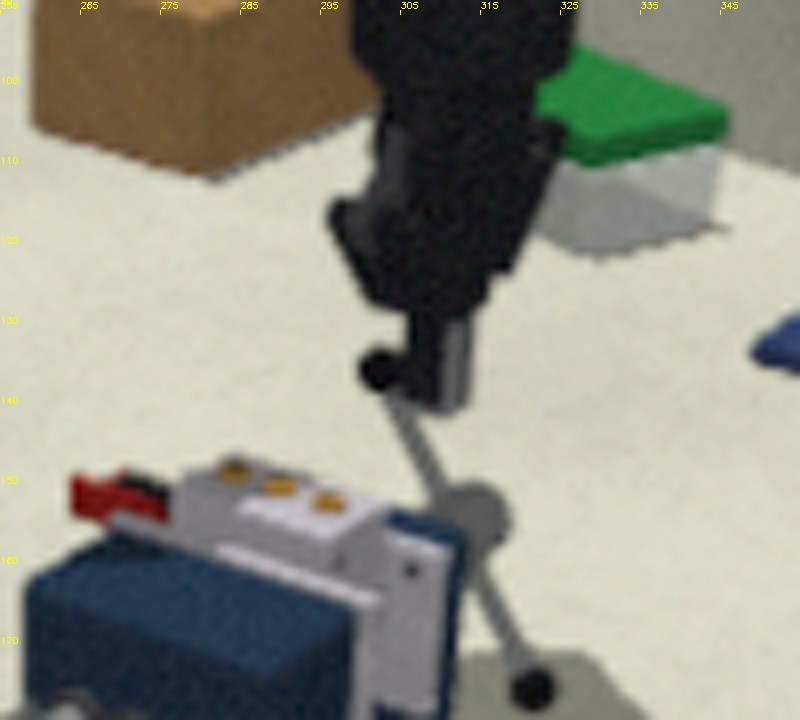

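The bar is at about 53°, with the ball at (302,136). I switch to pressing the ball from above for a better lever arm.

>>> send_rows --rot '[[0, 0, 0], [0, 0.15, 0], [0, 0.15, 0], [0, 0.15, 0], [0, 0.15, 0], [0, 0.15, 0]]' --translation '[[0, 0, 0.3], [-1, 0, 0.3], [-1.7, 0, 0], [-1.8, -0.1, -0.9], [-1.6, -0.1, -0.95], [-1.2, -0.1, -0.95]]' --gripper '[-1, -1, -1, -1, -1, -1]'

```text
t: 21.07
tcp_pos: [0.4816, 0.1997, 0.1207]
orientation: [0.699, -0.066, 0.709, 0.064]
wrist_force: [-0.0, 0.2, 0.3]
grip_width: 0.001
```

```bash
python3 - <<'E'
from h import *
plan(V(-.042,.143,.115),VY+90,[V(-.042,.143,.105)])
s=cv2.cvtColor(capture("scene"),cv2.COLOR_RGB2BGR)
crop(s,255,90,100,90,8,"pics/s26.png")
E
```

```text
tcp [0.4816 0.1997 0.1207] ydir deg 100.5 tilt 0.81 w 0.001 F [-0.   0.2  0.3] t 21.07 j [ 0.06  0.61 -0.82  2.1   0.66  0.73  0.56]
rot [ 0.05 -0.16  0.01]
tr [0.22 0.04 0.3 ]
tr [0.62 0.04 0.31]
```

View pics/s26.png

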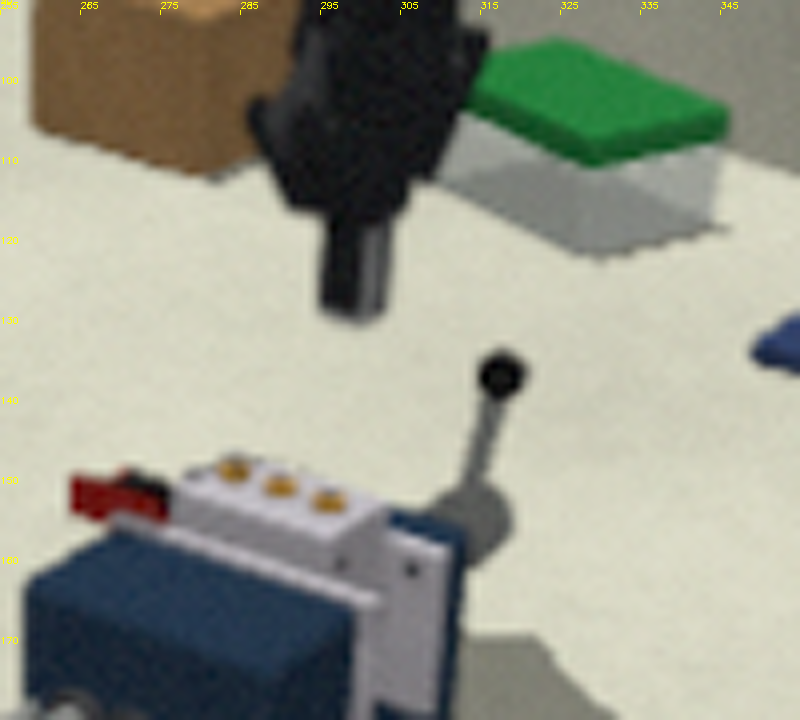

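The ball sprang back to (316.5,136.5), i.e. about 102°, when I let go: elastic unwinding. I wait to see whether it settles or creeps.

>>> send_rows --rot '[[0, 0, 0], [0, 0, 0], [0, 0, 0], [0, 0, 0], [0, 0, 0], [0, 0, 0]]' --translation '[[-0.5, 0, 0], [-1, 0, 0], [-1, 0, 0], [-1, 0, 0], [-1, 0, 0], [-1, 0, 0]]' --gripper '[-1, -1, -1, -1, -1, -1]'

```text
t: 21.62
tcp_pos: [0.4821, 0.1998, 0.144]
orientation: [0.698, -0.065, 0.71, 0.064]
wrist_force: [-0.0, -0.8, -0.3]
grip_width: -0.002
```

```bash
python3 - <<'E'
from h import *
plan(V(.04,.143,.16),VY+90,[V(.04,.143,.092)])
s=cv2.cvtColor(capture("scene"),cv2.COLOR_RGB2BGR)
crop(s,255,90,100,90,8,"pics/s27.png")
for th in(80,90,100,105,110,115,120):print(th,proj("scene",V(-.064*np.cos(np.radians(th)),.143,.078+.064*np.sin(np.radians(th)))))
E
```

```text
tcp [0.4821 0.1998 0.144 ] ydir deg 100.5 tilt 1.01 w -0.002 F [-0.  -0.8 -0.3] t 21.62 j [ 0.09  0.58 -0.85  2.07  0.62  0.78  0.61]
rot [ 0.04 -0.2   0.  ]
tr [-0.7   0.04  3.55]
tr [2.02 0.04 3.6 ]
80 [310.52813439 134.66361974]
90 [314.03171408 135.3440592 ]
100 [317.51061992 136.68043682]
105 [319.20414309 137.5845662 ]
110 [320.84757259 138.63758734]
115 [322.42664317 139.83134442]
120 [323.92756149 141.15626999]
```

View pics/s27.png

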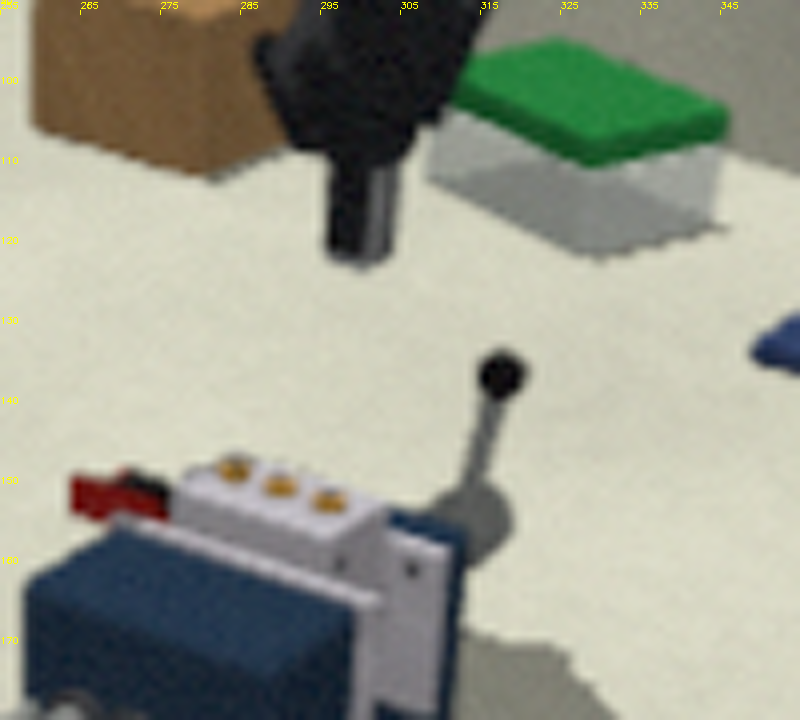

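It settled at about 99° (ball (316.7,136.7)) and isn't creeping, so screw friction balances the residual clamping. To check that clamp, I push again gently from the +x side, read the torque needed, and then release slowly.

>>> send_rows --rot '[[0, -0.2, 0], [0, -0.2, 0], [0, -0.2, 0], [0, -0.2, 0], [0, -0.2, 0], [0, -0.2, 0], [0, -0.2, 0], [0, -0.2, 0]]' --translation '[[-0.7, 0, 0.5], [-1.2, 0, 1.6], [-1.2, 0, 2.8], [-0.7, 0, 3.8], [0.5, 0, 3.9], [1.5, 0, 3.9], [2, 0, 3.8], [2, 0, 3.7]]' --gripper '[-1, -1, -1, -1, -1, -1, -1, -1]'

```text
t: 22.33
tcp_pos: [0.5702, 0.2157, 0.0894]
orientation: [0.702, -0.065, 0.706, 0.064]
wrist_force: [-0.5, -0.5, -0.3]
grip_width: -0.001
```

```bash
python3 - <<'E'
from h import *
plan(V(.03,.143,.092),VY+90)
s=cv2.cvtColor(capture("scene"),cv2.COLOR_RGB2BGR)
crop(s,255,90,100,90,8,"pics/s28.png")
E
```

```text
tcp [0.5702 0.2157 0.0894] ydir deg 100.5 tilt 0.3 w -0.001 F [-0.5 -0.5 -0.3] t 22.33 j [ 0.04  0.73 -0.77  1.93  0.71  0.79  0.62]
rot [ 0.05 -0.06  0.01]
tr [-0.1   0.05 -0.42]
```

View pics/s28.png

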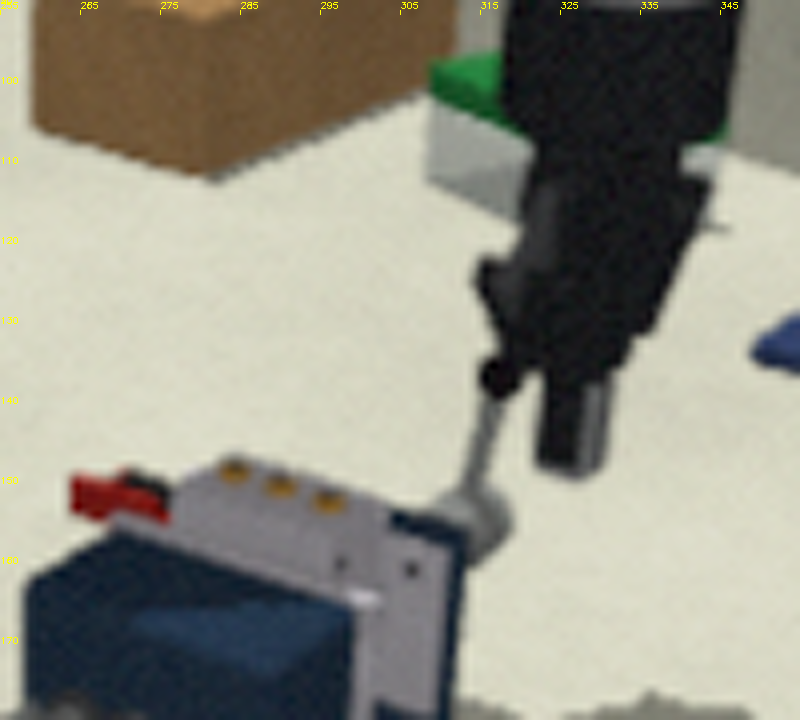

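>>> send_rows --rot '[[0, 0, 0], [0, 0, 0], [0, 0, 0]]' --translation '[[-0.4, 0, 0], [-0.4, 0, -0.3], [-0.4, 0, -0.3]]' --gripper '[-1, -1, -1]'

```text
t: 22.63
tcp_pos: [0.5644, 0.2157, 0.1047]
orientation: [0.705, -0.065, 0.703, 0.065]
wrist_force: [-0.4, 0.3, 0.2]
grip_width: 0.001
```

>>> send_rows --rot '[[0, 0, 0], [0, 0, 0]]' --translation '[[0, 0, -0.1], [0, 0, -0.1]]' --gripper '[-1, -1]'

```text
t: 22.8
tcp_pos: [0.5622, 0.2146, 0.1033]
orientation: [0.705, -0.065, 0.704, 0.065]
wrist_force: [-2.1, -0.0, -0.7]
grip_width: -0.0
```

>>> send_rows --rot '[[0, 0, 0], [0, 0, 0]]' --translation '[[0, 0, -0.1], [0, 0, -0.1]]' --gripper '[-1, -1]'

```text
t: 22.97
tcp_pos: [0.5607, 0.2143, 0.1029]
orientation: [0.705, -0.065, 0.703, 0.065]
wrist_force: [1.6, -0.2, 1.5]
grip_width: 0.003
```

>>> send_rows --rot '[[0, 0, 0], [0, 0, 0]]' --translation '[[0, 0, -0.1], [0, 0, -0.1]]' --gripper '[-1, -1]'

```text
t: 23.13
tcp_pos: [0.5597, 0.2142, 0.1032]
orientation: [0.706, -0.064, 0.703, 0.065]
wrist_force: [6.9, -1.1, 2.3]
grip_width: -0.004
```

>>> send_rows --rot '[[0, 0, 0], [0, 0, 0]]' --translation '[[0, 0, -0.1], [0, 0, -0.1]]' --gripper '[-1, -1]'

```text
t: 23.3
tcp_pos: [0.5582, 0.214, 0.1036]
orientation: [0.706, -0.064, 0.702, 0.065]
wrist_force: [8.4, -0.3, 2.3]
grip_width: -0.0
```

It takes about 8 N (0.53 N m) to move the screw here, against 0.3 N m of plain friction, so the clamp does hold residual preload. I tighten again and release slowly so that it doesn't overshoot.

>>> send_rows --rot '[[0, 0, 0], [0, 0, 0], [0, 0, 0], [0, 0, 0], [0, 0, 0], [0, 0, 0], [0, 0, 0]]' --translation '[[0, 0, -0.15], [0, 0, -0.3], [0, 0, -0.45], [0, 0, -0.6], [0, 0, -0.75], [0, 0, -0.9], [0, 0, -0.9]]' --gripper '[-1, -1, -1, -1, -1, -1, -1]'

```text
t: 23.88
tcp_pos: [0.5375, 0.2108, 0.1045]
orientation: [0.707, -0.063, 0.701, 0.065]
wrist_force: [11.8, 0.4, 7.0]
grip_width: -0.002
```

>>> send_rows --rot '[[0, 0, 0], [0, 0, 0], [0, 0, 0], [0, 0, 0], [0, 0, 0], [0, 0, 0], [0, 0, 0], [0, 0, 0]]' --translation '[[0, 0, 0.05], [0, 0, 0.1], [0, 0, 0.15], [0, 0, 0.2], [0, 0, 0.25], [0, 0, 0.3], [0, 0, 0.35], [0, 0, 0.4]]' --gripper '[-1, -1, -1, -1, -1, -1, -1, -1]'

```text
t: 24.55
tcp_pos: [0.5435, 0.2119, 0.1029]
orientation: [0.705, -0.064, 0.704, 0.065]
wrist_force: [3.5, 2.1, 2.7]
grip_width: 0.003
```

>>> send_rows --rot '[[0, 0, 0], [0, 0, 0], [0, 0, 0], [0, 0, 0], [0, 0, 0], [0, 0, 0], [0, 0, 0], [0, 0, 0]]' --translation '[[0, 0, 0.05], [0, 0, 0.1], [0, 0, 0.15], [0, 0, 0.2], [0, 0, 0.25], [0, 0, 0.3], [0, 0, 0.35], [0, 0, 0.4]]' --gripper '[-1, -1, -1, -1, -1, -1, -1, -1]'

```text
t: 25.22
tcp_pos: [0.552, 0.2126, 0.102]
orientation: [0.704, -0.065, 0.705, 0.065]
wrist_force: [2.2, 2.3, -1.1]
grip_width: 0.001
```

```bash
python3 - <<'E'
from h import *
plan(V(.03,.143,.092),VY+90)
s=cv2.cvtColor(capture("scene"),cv2.COLOR_RGB2BGR)
crop(s,255,90,100,90,8,"pics/s29.png")
E
```

```text
tcp [0.552  0.2126 0.102 ] ydir deg 100.5 tilt 0.08 w 0.001 F [ 2.2  2.3 -1.1] t 25.22 j [ 0.05  0.69 -0.78  1.97  0.7   0.78  0.61]
rot [ 0.04 -0.01  0.01]
tr [0.4  0.04 0.32]
```

View pics/s29.png

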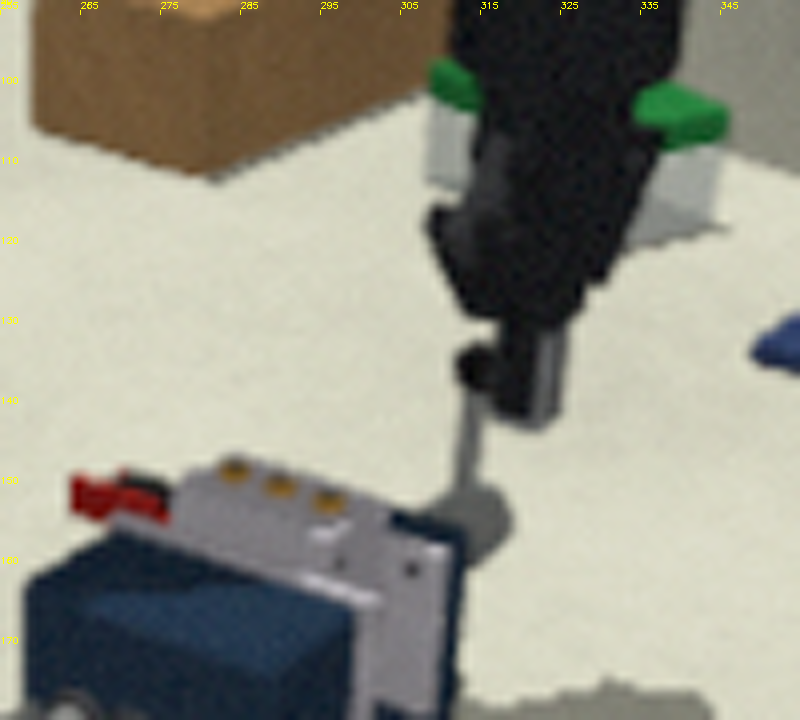

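>>> send_rows --rot '[[0, 0, 0], [0, 0, 0], [0, 0, 0], [0, 0, 0], [0, 0, 0], [0, 0, 0], [0, 0, 0], [0, 0, 0]]' --translation '[[0, 0, 0.04], [0, 0, 0.08], [0, 0, 0.12], [0, 0, 0.16], [0, 0, 0.2], [0, 0, 0.24], [0, 0, 0.28], [0, 0, 0.32]]' --gripper '[-1, -1, -1, -1, -1, -1, -1, -1]'

```text
t: 25.93
tcp_pos: [0.5602, 0.2144, 0.1024]
orientation: [0.704, -0.065, 0.704, 0.065]
wrist_force: [-0.4, 0.7, -0.8]
grip_width: -0.002
```

>>> send_rows --rot '[[0, 0, 0], [0, 0, 0], [0, 0, 0], [0, 0, 0], [0, 0, 0], [0, 0, 0], [0, 0, 0], [0, 0, 0]]' --translation '[[0, 0, 0.04], [0, 0, 0.08], [0, 0, 0.12], [0, 0, 0.2], [0, 0, 0.3], [0, 0, 0.5], [0, 0, 0.8], [0, 0, 1]]' --gripper '[-1, -1, -1, -1, -1, -1, -1, -1]'

```text
t: 26.6
tcp_pos: [0.5861, 0.2192, 0.1024]
orientation: [0.704, -0.065, 0.704, 0.065]
wrist_force: [-0.2, 0.7, -0.5]
grip_width: -0.004
```

>>> send_rows --rot '[[0, 0, 0], [0, 0, 0], [0, 0, 0], [0, 0, 0], [0, 0, 0], [0, 0, 0], [0, 0, 0], [0, 0, 0]]' --translation '[[-0.5, 0, 0.3], [-1.6, 0, 0.3], [-3, 0, 0.3], [-4, 0, 0.3], [-4.5, 0, 0.3], [-4.5, 0, 0.3], [-4.5, 0, 0.3], [-4.5, 0, 0.3]]' --gripper '[-1, -1, -1, -1, -1, -1, -1, -1]'

```text
t: 27.27
tcp_pos: [0.592, 0.2196, 0.2135]
orientation: [0.704, -0.065, 0.705, 0.064]
wrist_force: [-0.4, -0.0, -0.3]
grip_width: 0.001
```

```bash
python3 - <<'E'
from h import *
plan(V(.03,.143,.092),VY+90)
s=cv2.cvtColor(capture("scene"),cv2.COLOR_RGB2BGR)
crop(s,225,90,130,110,6,"pics/s30.png")
cv2.imwrite("pics/full30.png",s)
E
```

```text
tcp [0.592  0.2196 0.2135] ydir deg 100.5 tilt 0.11 w 0.001 F [-0.4 -0.  -0.3] t 27.27 j [ 0.11  0.62 -0.88  1.78  0.55  1.01  0.78]
rot [ 0.04 -0.02  0.01]
tr [ 4.86  0.06 -1.3 ]
```

View pics/s30.png

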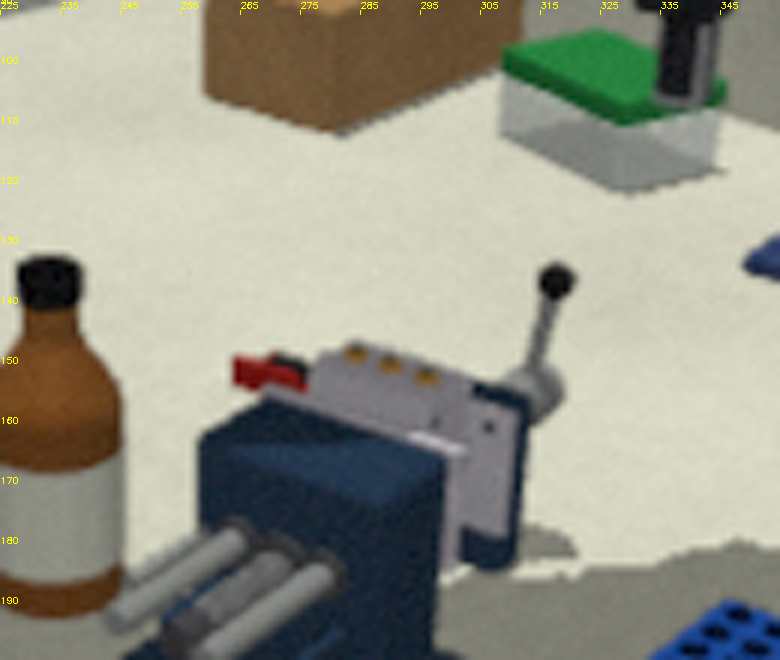

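The bar follows back and settles at about 99° again, contact-free, with the lever up and the block between the jaws. I move the arm aside for a final check from above.

>>> send_rows --rot '[[0, 0, 0], [0, 0, 0], [0, 0, 0], [0, 0, 0], [0, 0, 0], [0, 0, 0], [0, 0, 0], [0, 0, 0]]' --translation '[[-1, 0, 0], [-2, 0, 0], [-2.5, -1.2, 0], [-2.5, -2.6, 0], [-2.5, -4, 0], [-2.5, -5.4, 0], [-2.5, -6.8, 0], [-2.5, -8.2, 0]]' --gripper '[-1, -1, -1, -1, -1, -1, -1, -1]'

```text
t: 27.98
tcp_pos: [0.6294, 0.0168, 0.2759]
orientation: [0.703, -0.065, 0.705, 0.065]
wrist_force: [1.5, 0.3, -1.0]
grip_width: -0.002
```

>>> send_rows --rot '[[0, 0, 0], [0, 0, 0], [0, 0, 0], [0, 0, 0], [0, 0, 0], [0, 0, 0], [0, 0, 0], [0, 0, 0]]' --translation '[[0, -1.2, 0], [0, -2.6, 0], [0, -4, 0], [0, -5.4, 0], [0, -6.8, 0], [0, -8, 0], [0, -8, 0], [0, -8, 0]]' --gripper '[-1, -1, -1, -1, -1, -1, -1, -1]'

```text
t: 28.65
tcp_pos: [0.6656, -0.1805, 0.275]
orientation: [0.703, -0.063, 0.705, 0.064]
wrist_force: [-0.7, 1.3, -0.3]
grip_width: -0.0
```

```bash
python3 - <<'E'
from h import *
plan(V(.03,.143,.092),VY+90)
s=cv2.cvtColor(capture("scene"),cv2.COLOR_RGB2BGR)
crop(s,225,120,110,90,7,"pics/s31.png")
t=cv2.cvtColor(capture("top"),cv2.COLOR_RGB2BGR)
crop(cv2.convertScaleAbs(t,alpha=1.6,beta=10),120,165,150,110,5,"pics/t31.png")
cv2.imwrite("pics/full31.png",t)
E
```

```text
tcp [ 0.6656 -0.1805  0.275 ] ydir deg 100.3 tilt 0.17 w -0.0 F [-0.7  1.3 -0.3] t 28.65 j [ 0.72  0.64 -0.9   1.57  0.53  1.19  1.46]
rot [-0.   -0.03 -0.01]
tr [ 7.34 16.32 -1.33]
```

View pics/t31.png

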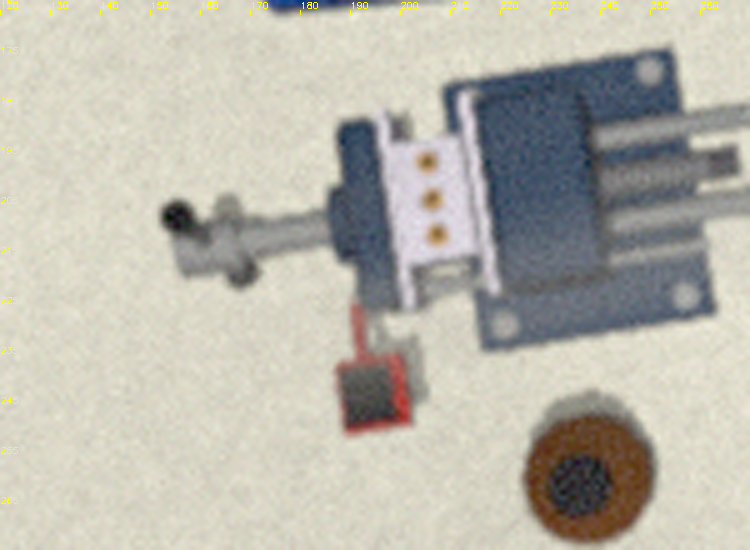

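View pics/s31.png

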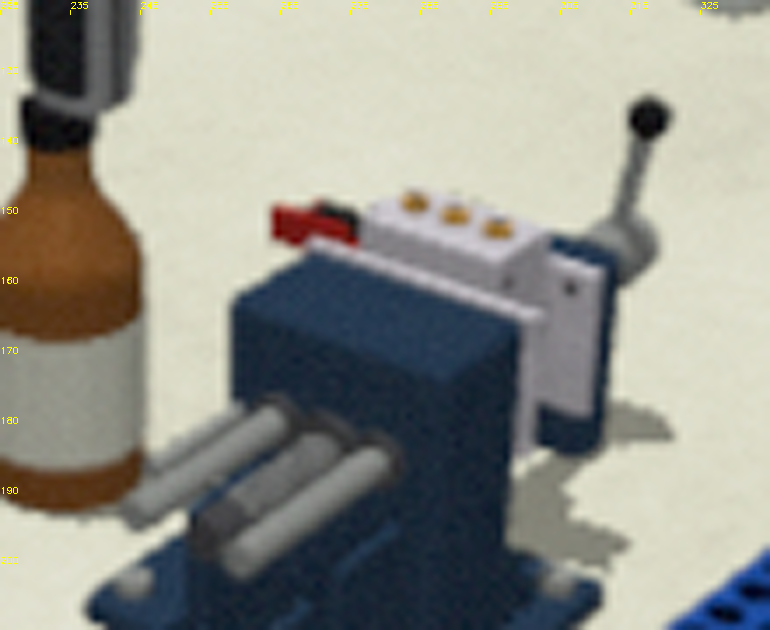

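```bash
python3 - <<'E'
from h import *
t=cv2.imread("pics/full31.png")
a,b=onz("top",213.8,203.5,.126),onz("top",198.4,206,.126);print("opening",np.linalg.norm((a-b)[:2]))
P=onz("top",205.3,204.6,.144)-V0;r=np.radians(VY);print("block vise x,y",P[0]*np.cos(r)+P[1]*np.sin(r),-P[0]*np.sin(r)+P[1]*np.cos(r))
finish_job()
E
```

```text
opening 0.038427541451980386
block vise x,y -0.0012306704675697808 0.020645791044616883
the job is handed in; nothing more can be done
```

The valve block is clamped in the vise and the job is handed in at about 28.7 s. I had no direct reading of the clamping force.

**What I did**
- I gripped the block by its ends, lifted it out of the bin and stood it on the guide rods, ports up.
- I held the lever down and slid the front jaw in until the push force rose from 8 to 23 N, with the block against the fixed jaw. Then I let the lever spring up.
- I turned the handle bar clockwise through the idle stretch, and it bit at up to about 30 N on the bar.

**Last checks from the images and forces**
- **Block:** it stands upright, ports up, at about x −1 mm and y 21 mm in the vise frame.
- **Opening:** it measures about 38 mm against the expected 36 mm. That is within the camera error but close to the 39 mm limit.
- **Lever, bottle and robot:** the lever is up, the bottle is where it was, and the arm is clear of everything.
- **Not re-measured:** I saw no movement of the coil, filter or rack, but did not measure them at the end.

**What went wrong or disagreed**
- My first grip on the handle ball slipped, so I pushed the bar with shut fingers instead.
- When let go, the bar sprang back about 45° to roughly 99° and stayed there, even after a second tightening with a slow release.
- At that position the screw needed about 0.5 N m to move, against about 0.3 N m of plain friction. From that I infer a clamp of roughly 100–190 N, above the 40 N needed.
- The fingertips touched about 23 mm higher than the reported TCP suggested, so I set heights by contact force.

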